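Press the tower magnet home and hold it while the glue grabs

TASK

The magnet in the stone footing of the scenery base is freshly glued but still stands proud: slide the base along the press bed, without lifting it off, until the magnet sits squarely under the nose of the press. Then bring the lever down until its ratchet has clicked past the last tooth, so that the nose has pushed the magnet in flush, and finish holding the lever down there against its spring, keeping the nose pressed on the magnet while the glue grabs - do not let go. Leave the glue bottle, the cup and the toy soldier where they are.

Things in the scene. Friction and masses are not known exactly. Their poses are not given: they have to be found in the camera images.
- base: Loose scenery base, 0.24 kg: brown board 70 x 190 mm, 6 mm thick, flat on the press bed (underside at height 18 mm). Origin: centre of its underside. y runs along it from the brick ruin to the tower footing, x across, z up. At y = +65 mm a square stone footing, 42 x 42 mm, rises to 16 mm above the underside, with the magnet in its middle.
- wall_top (a point): Middle of the top of the brick ruin at y = -40 mm of the base, 52 mm above the base's underside: a good place to take the base. The ruin stands along the base's y, is 24 mm thick in x and 66 mm long up to 30 mm above the underside; its middle 36 mm rise to 52 mm.
- magnet_top (a point): Centre of the top face of the bare steel disc magnet (12 mm across) in the middle of the footing. As found it stands 3 mm proud of the footing, 19 mm above the base's underside.
- magnet (a joint): How far the magnet has been pushed down into its recess, m: 0 as found, 0.003 fully home, flush with the footing. It takes about 4 N.
- press: Hand lever press, fixed, on a plywood bed (top at 18 mm; x -110 to 140, y -330 to 120 mm). Origin: on the table straight below the ram axis. x points from the operator's side to the column, y to the lever's side, z up. The work comes in along the bed from the -y side. Column and foot lie at x > 60 mm; the head (x -30 to 108, y -25 to 25 mm) spans heights 95 to 200 mm.
- nose: Sprung steel nose at the lower end of the ram, 20 mm across, facing down. Origin: centre of its lower face, on the ram axis, 48 mm above the table with the lever up. A steel plate, 100 (x) x 90 (y) mm, let flush into the bed is centred below it. It goes down 16 mm per rad of the lever; bearing on something it yields against its spring, with 8 N at first and 2 N more per mm.
- shaft (a point): Point on the axis of the lever's shaft, level with the lever: x = 25, y = 56 mm in the press frame, 170 mm above the table. The axis is the press's y axis; the ball swings about this point in the press's x-z plane.
- ball (a point): Centre of the black ball, 32 mm across, at the lever's end, 160 mm from point shaft. Lever up: the ball is on the operator's (-x) side of the shaft, the bar 0.70 rad above the horizontal (ball 273 mm above the table); pressed by q rad the bar stands 0.70 - q rad above it. At q = 1.15 the ball is 100 mm above the table.
- lever: The press lever: shaft, hub, ratchet sector, and a straight steel bar 12 mm thick with the ball at its end. Origin: on the shaft's axis, x = 25, y = 0 mm in the press frame, 170 mm above the table; it turns with the lever, axes as the press's when the lever is up. The pawl's bracket on the head beside the hub reaches 255 mm above the table.
- lever_angle (a joint): Angle by which the lever is pressed from its upper stop, rad: 0 up, 1.25 lower stop. A return spring drives it up; pressing takes 2 to 6 N at the ball. Full-cycle ratchet: a pawl clicks over four teeth and from 0.5 rad on keeps the lever from rising; after the last click, at about 1.0 rad, the pawl is clear and only the hand holds the lever: let go, it flies back up.
- glue: Bystander: small white glue bottle, 38 mm across, 85 mm high, on the table. Origin: centre of its underside.
- cup: Bystander: black drinking cup, 84 mm across the rim, 100 mm high, on the table. Origin: centre of its underside.
- soldier: Bystander: toy soldier 50 mm high on a round base 32 mm across, on the table. Origin: centre of its underside.
There are look-alikes about, which are no part of the job. Of the things shaped like the base, the brown one is meant.

How it is judged:
By the outcome, as a careful person would: the job done as asked, in the order asked, and still so for the second after the job is handed in, while the arm keeps its last pose, push and grip.
It also fails if it takes over 58 s, if anything falls off the work surface, if the arm or the gripper's body presses on something with over 40 N, if the wrist force passes 120 N, or if a joint passes its speed limit or range.

ROBOT

A 7-joint arm with a two-finger parallel gripper is mounted at the origin on the work surface. World frame = base frame: x ahead of the robot, y to its left, z up, the work surface at z = 0. Lengths are in m, angles in rad, forces in N, time in s.
With the tool pointing down it reaches from about 0.425 to 0.925 m from the base axis. Payload 6.8 kg.
Tool frame: the origin (TCP) lies between the finger pads; the fingertips stand r.tcp_to_tips ahead of it and the grasp point (between the pads) lies 3 mm ahead of it (r.tcp_to_tips is the distance from the TCP to the fingertips, in m); z points along the fingers, y is the line along which they close (so a half turn about z gives the same grasp; the last joint's range is limited). The gripper opens to 85 mm and grips with 20 to 120 N. Pads are 22 mm wide; open, the fingers measure 114 mm over their backs; the gripper's body (76 mm by 85 mm) begins 54 mm behind the grasp point. The pads swing forward as they close: fully open they stand 13 mm farther back than shut.
Start: joints at [1.028, 0.477, 0.022, 1.555, -0.011, 1.109, -0.083], TCP at [0.284, -0.612, 0.225] pointing down, gripper open.
Joint ranges: [-2.96, 2.96], [-0.34, 2.1], [-1.41, 1.46], [0.24, 2.44], [-1.37, 4.51], [0.17, 1.92], [-2.96, 2.96]. Speed limits (rad/s): [2.39, 2.39, 3.14, 3.14, 3.14, 3.14, 3.14].

INTERFACE

Orientations are given as a rotation vector (axis times angle).
In Python, from bench import r gives the robot as it stands. The module is installed in compiled form; this text tells all that it offers.
- The arm moves only by the tool step_arm, never from a script. Its argument "moves" is a list of rows, each an object of numbers: "rx", "ry", "rz": the turn, a rotation vector about the tool's x, y, z in degrees; "dx", "dy", "dz": the shift along the tool's x, y, z in mm; "gripper": the opening, from -1 (shut) to 1 (fully open). In form: [{"rx": .., "ry": .., "rz": .., "dx": .., "dy": .., "dz": .., "gripper": ..}, ...]. A call has 1 to 20 rows; each row shifts and turns the commanded pose from where the row before left it, along the tool's axes as they then stand; what a row does not reach is not made up. A row lasts 1/8 s, in which the tool goes at most 62.5 mm and 10.7 degrees, less where a joint would pass 70% of its speed; a pose out of reach is approached as far as the arm can. A call is refused whole if a number of a shift passes 62.5 or a number of a turn 10.7, either way. A call with a gripper value outside its range is refused whole. The fingers move at their own pace and stop on an object; "grip_force" is the grip in N (left out, the last holds). Time passes only in rows, so rows that do not move let the fingers close. It gives the time, the measured TCP pose, the force, the opening and the grip force at its end, in the units of the state.
- r.get_obs(): the state, without advancing time (a new reading comes with each control period).
- r.grab_frame(name): name is "scene" or "top" or "wrist"; returns the picture (384x512x3 uint8, blue, green, red); there is no depth.
- r.camera_info(name): a dict with "mtx" (3x3 intrinsics, pixels), "D" ([k1, k2, p1, p2, k3] as OpenCV has them; the pictures are not rectified), "rvec" (rotation vector, rad) and "tvec" (3), from world to camera coordinates, as OpenCV has them. Camera axes: x right, y down, z forward; pixel columns grow to the right and rows downward; lengths in m; the calibration is good to about 2 mm. A picture is of the moment at which its call begins: read the wrist's pose just before it. camera_info takes no time and is no camera call; for the wrist camera it gives the pose at the moment of the call.
- r.hand_in(): hands the job in; it is judged then, once.
The state is a dict: "clock": time; "joints": joint angles; "qvel": joint speeds; "tau": joint torques, N m; "tcp_pos": TCP position; "orientation": TCP orientation; "contact_force": force on the tool from outside, world axes, zero at the start; "moment": the same for the moment, N m; "grip_width": finger opening in m; "gripper_force": force on a finger pad.
Only numpy, scipy, OpenCV 4.12 (cv2) and the standard library are available. Lean on these libraries where they do the work, as an engineer would, in place of code of your own. Each camera call takes 0.05 s, during which the arm holds its last target. There are 200 camera calls.

## Working session

There is one attempt and no reset: what is moved stays moved. The work goes in short steps, Python scripts to look and compute and a tool call to move; the robot and the scene stay as the last step left them, time stands still between calls to the robot, and variables do not carry over. Pictures are saved under pics/ and viewed, at most 10 in all, crops included, and the job is handed in when it is done.

Besides the shell and the picture viewer there is one more tool, called after "Call:" in YAML: its name, and indented under it one key for each argument. step_arm: Moves the arm, as the interface text tells. Its arguments: {"type":"object","properties":{"moves":{"type":"array","items":{"type":"object","properties":{"rx":{"type":"number"},"ry":{"type":"number"},"rz":{"type":"number"},"dx":{"type":"number"},"dy":{"type":"number"},"dz":{"type":"number"},"gripper":{"type":"number"}}}},"grip_force":{"type":"number"}},"required":["moves"]}

```bash
mkdir -p pics; cat > h.py <<'E'
import numpy as np,cv2
from bench import r
from scipy.spatial.transform import Rotation as R
def cam(n):
    c=r.camera_info(n); return [np.array(c[k],float) for k in("mtx","D","rvec","tvec")]
def ray(c,uv):
    K,D,rv,t=c; p=cv2.undistortPoints(np.array([[uv]],float),K,D)[0,0]
    M=cv2.Rodrigues(rv)[0]; d=M.T@np.array([p[0],p[1],1]); return -M.T@t.ravel(), d/np.linalg.norm(d)
def tri(obs):
    A=np.zeros((3,3));b=np.zeros(3)
    for c,uv in obs:
        o,d=ray(c,uv);P=np.eye(3)-np.outer(d,d);A+=P;b+=P@o
    x=np.linalg.solve(A,b); return x
def atz(c,uv,z):
    o,d=ray(c,uv); return o+d*(z-o[2])/d[2]
def proj(c,X):
    return cv2.projectPoints(np.array(X,float).reshape(-1,3),c[2],c[3],c[0],c[1])[0].reshape(-1,2)
E
python3 - <<'E'
from h import *
o=r.get_obs();print(o, r.tcp_to_tips)
a=r.grab_frame("scene");b=r.grab_frame("top")
cv2.imwrite("pics/raw_scene.png",a);cv2.imwrite("pics/raw_top.png",b)
cv2.imwrite("pics/s1.png",cv2.resize(a,(800,600)));cv2.imwrite("pics/t1.png",cv2.resize(b,(800,600)))
for n in("scene","top"):
    c=cam(n);print(n,c[0].tolist(),ray(c,(256,192)))
E
```

```text
{'clock': 0.0, 'joints': array([ 1.02788768,  0.47778967,  0.02233594,  1.55643116, -0.01149676,
        1.10931565, -0.08305745]), 'qvel': array([ 0.00079157, -0.00078965,  0.00129208, -0.00081007,  0.00067585,
        0.00051873,  0.00221145]), 'tau': array([-8.55573107e-04, -5.96455944e+01,  1.60685074e+00, -2.81194961e+01,
        1.22911582e-02,  9.39493912e-03,  2.51061572e-06]), 'tcp_pos': array([ 0.28407022, -0.61165464,  0.22374122]), 'orientation': array([-3.06592018e+00, -6.77359254e-01,  8.21214931e-04]), 'contact_force': array([-0.2772637 ,  0.84301975,  0.1801239 ]), 'moment': array([0.02471243, 0.00954384, 0.00969658]), 'gripper_force': 0.0, 'grip_width': 0.08548077931481843} 0.022
scene [[381.6694094087252, 0.0, 259.2319689165783], [0.0, 381.6694094087252, 195.82865086420472], [0.0, 0.0, 1.0]] (array([ 1.21334345, -0.38276339,  0.83547929]), array([-0.66201941,  0.38382101, -0.64374819]))
top [[404.3610063052804, 0.0, 252.8869575431478], [0.0, 404.3610063052804, 186.06214022434497], [0.0, 0.0, 1.0]] (array([0.39237213, 0.02350196, 1.47868496]), array([ 0.09230486, -0.00570118, -0.99571447]))
```

View pics/s1.png

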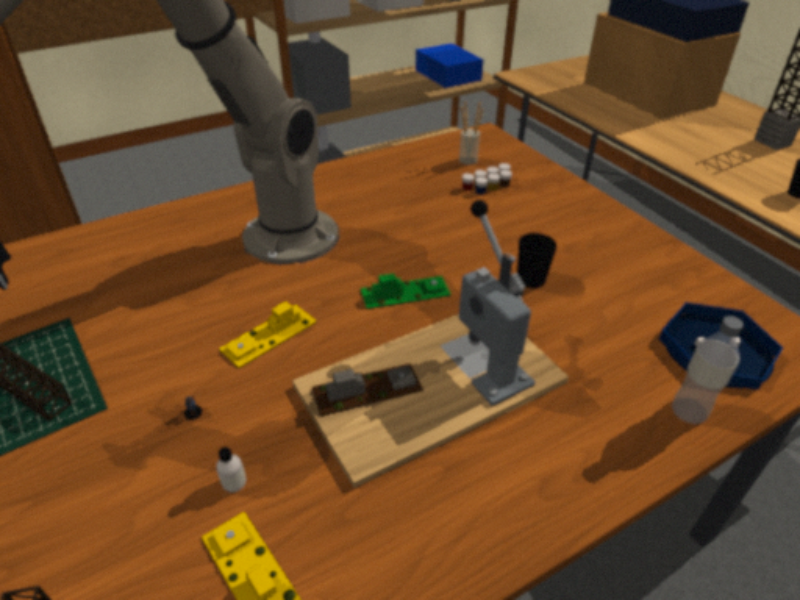

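View pics/t1.png

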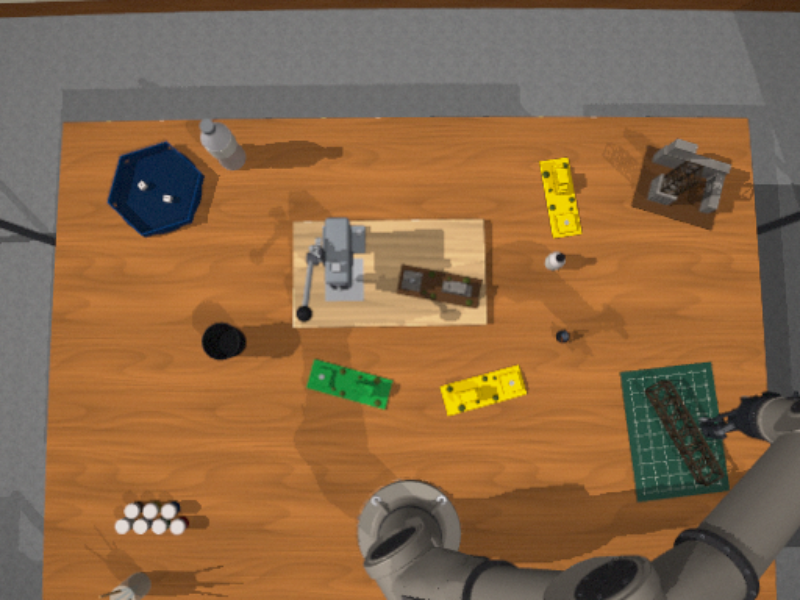

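The candidates in the top view (800x600) are the brown one at (440,285), green at (350,385), and yellow at (483,390) and (560,197). The brown one on the press bed is meant, with its footing to the left and the ruin to the right. I'll confirm it and measure in enlarged crops.

```bash
python3 - <<'E'
import cv2,numpy as np
b=cv2.imread("pics/raw_top.png")[130:220,180:320]; a=cv2.imread("pics/raw_scene.png")[120:310,185:365]
b=cv2.resize(b,None,fx=5.7,fy=5.7,interpolation=cv2.INTER_CUBIC)
cv2.imwrite("pics/t2.png",b)
cv2.imwrite("pics/s2.png",cv2.resize(a,None,fx=3.15,fy=3.15,interpolation=cv2.INTER_CUBIC))
E
```

```text
(no output)
```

View pics/t2.png

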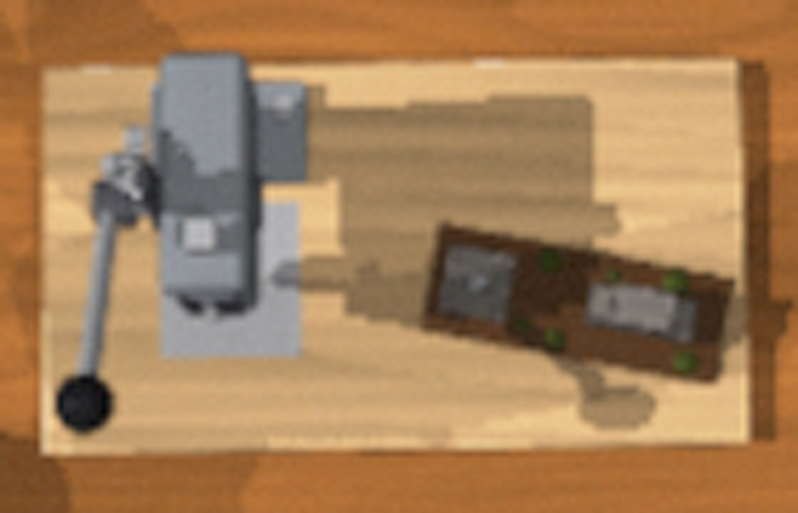

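View pics/s2.png

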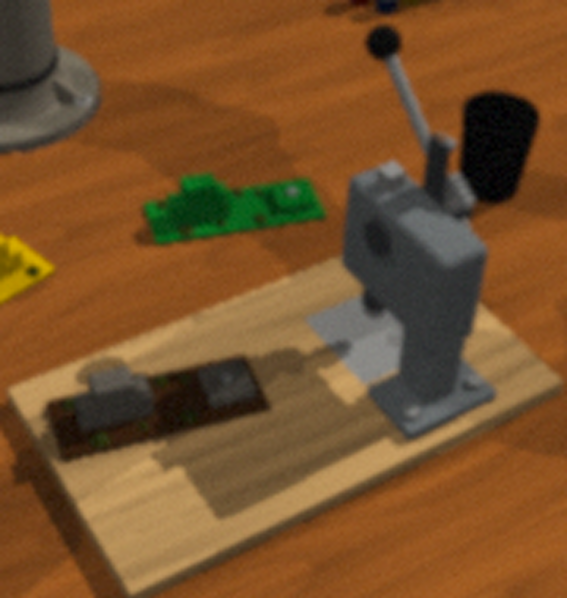

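```bash
cat > fit.py <<'E'
from h import *
from scipy.optimize import least_squares
ct,cs=cam("top"),cam("scene")
T=lambda u,v:(180-.5+(u+.5)/5.7,130-.5+(v+.5)/5.7)
S=lambda u,v:(185-.5+(u+.5)/3.15,120-.5+(v+.5)/3.15)
press=[(ct,T(42,66),(140,120,18)),(ct,T(740,59),(140,-330,18)),(ct,T(749,441),(-110,-330,18)),(ct,T(42,455),(-110,120,18)),
(ct,T(162,356),(-50,45,18)),(ct,T(300,356),(-50,-45,18)),(ct,T(298,203),(50,-45,18)),
(cs,S(132,592),(140,-330,18)),(cs,S(10,388),(-110,-330,18)),(cs,S(562,381),(140,120,18))]
base=[(ct,T(443,223),(35,95,24)),(ct,T(733,281),(35,-95,24)),(ct,T(716,381),(-35,-95,24)),(ct,T(424,327),(-35,95,24)),(ct,T(480,284),(0,65,37)),
(cs,S(60,458),(35,-95,24)),(cs,S(270,408),(35,95,24)),(cs,S(247,357),(-35,95,24)),(cs,S(45,402),(-35,-95,24)),(cs,S(231,379),(0,65,37))]
def w(p,q):
    q=np.array(q)/1000;c,s=np.cos(p[2]),np.sin(p[2]);return np.array([p[0]+c*q[0]-s*q[1],p[1]+s*q[0]+c*q[1],q[2]])
def fit(obs,p0):
    f=lambda p:np.concatenate([proj(c,w(p,q))[0]-uv for c,uv,q in obs])
    return least_squares(f,p0,loss='soft_l1'),f
if __name__=="__main__":
    for n,o in(("press",press),("base",base)):
        s,f=fit(o,[.7,0,0]);print(n,s.x,np.round(f(s.x).reshape(-1,2),1).tolist())
    print("ball",tri([(ct,T(84,403)),(cs,S(384,42))]))
    print("magnet",tri([(ct,T(480,284)),(cs,S(231,379))]))
    sp,_=fit(press,[.7,0,0]);sb,_=fit(base,[.7,0,0])
    P=sp.x
    print("ball exp",w(P,(25-160*np.cos(.7),56,273)),"walltop",w(sb.x,(0,-40,70)),"magnet",w(sb.x,(0,65,37)))
    for X in [w(sb.x,(0,-40,70))]: print("wall px T",(proj(ct,X)-[180,130])*5.7,"S",(proj(cs,X)-[185,120])*3.15)
    o,d=ray(cs,S(118,378)); print("wall tri",tri([(ct,T(644,307)),(cs,S(118,378))]))
    # radii
E
python3 fit.py
```

```text
press [0.5778098  0.14774973 0.00997122] [[-0.2, 0.3], [-0.6, -0.6], [0.0, 0.3], [-0.3, -0.1], [-0.8, 0.4], [-0.2, -0.0], [-0.2, -0.4], [-1.2, 0.8], [-1.9, -0.1], [0.3, -0.1]]
base [ 0.56181808 -0.07420539 -0.20523979] [[-0.5, -0.9], [-0.1, -0.8], [-0.6, 0.5], [-1.0, -0.4], [-0.7, -1.1], [-0.1, 0.4], [-0.2, 0.1], [-0.9, -0.8], [-0.6, -0.4], [-1.8, -0.2]]
ball [0.48117758 0.20235385 0.27407354]
magnet [ 0.57379896 -0.00915161  0.03402798]
ball exp [0.47988151 0.20277602 0.273     ] walltop [ 0.553666   -0.11336587  0.07      ] magnet [ 0.5750652 -0.0105696  0.037    ]
wall px T [[642.12754239 302.26174796]] S [[108.45733159 378.37831808]]
wall tri [ 0.55381243 -0.10960466  0.06983628]
```

The crops confirm it: the brown base lies on the bed with its dark ruin at (642,305) and its footing and magnet at (480,284). The ball is at (84,403) in the top crop. The fits agree with the given heights, so I'll move above the ruin.

Call:
step_arm:
  moves:
    - {"dx":38,"dy":-28,"gripper":1}
    - {"dx":38,"dy":-28}
    - {"dx":38,"dy":-28}
    - {"dx":38,"dy":-28}
    - {"dx":38,"dy":-28}
    - {"dx":38,"dy":-28}
    - {"dx":38,"dy":-28}
    - {"dx":38,"dy":-28}
    - {"dx":38,"dy":-28}
    - {"dx":38,"dy":-28}
    - {"dx":38,"dy":-28}
    - {"dx":38,"dy":-28}
    - {"rz":-10.6}
    - {"rz":-10.6}
    - {"rz":-10.6}
    - {"rz":-10.6}
    - {"rz":-10.6}
    - {}
    - {}
  grip_force: 25

```text
invalid input at $.moves[0]: expected keys rx, ry, rz, dx, dy, dz, gripper
```

```bash
cat >> h.py <<'E'
def state():
    o=r.get_obs();M=R.from_rotvec(o["orientation"]).as_matrix()
    print("t",round(o["clock"],2),"tcp",np.round(o["tcp_pos"],4),"x",np.round(M[:,0],3),"y",np.round(M[:,1],3),"F",np.round(o["contact_force"],1),"w",round(o["grip_width"],4),"gf",round(o["gripper_force"],1),"j",np.round(o["joints"],2))
    return o,M
def delta(X,o,M): return np.round(M.T@(np.array(X)-o["tcp_pos"])*1000,1)
E
python3 - <<'E'
from h import *
o,M=state();c=cam("wrist");f=r.grab_frame("wrist")
co=ray(c,(256,192));print("cam in tool",M.T@(co[0]-o["tcp_pos"]),M.T@co[1])
cv2.imwrite("pics/raw_w1.png",f);cv2.imwrite("pics/w1.png",cv2.resize(f,(800,600),interpolation=cv2.INTER_CUBIC))
np.save("w1.npy",np.array([*c[0].ravel(),*c[1].ravel(),*c[2].ravel(),*c[3].ravel()]))
print("expect wall,magnet px800",proj(c,[[.5537,-.1134,.07],[.5745,-.0105,.037]])*1.5625)
E
```

```text
t 0.1 tcp [ 0.2841 -0.6117  0.2238] x [ 0.907  0.421 -0.   ] y [ 0.421 -0.907 -0.002] F [ 0.2  0.  -0.3] w 0.0853 gf 0.0 j [ 1.03  0.48  0.02  1.56 -0.01  1.11 -0.08]
cam in tool [ 0.08409745 -0.00059209 -0.14898733] [-0.33597004 -0.01054794  0.94181361]
expect wall,magnet px800 [[-444.85785476 -838.24919887]
 [-525.03856408 -850.49719606]]
```

View pics/w1.png

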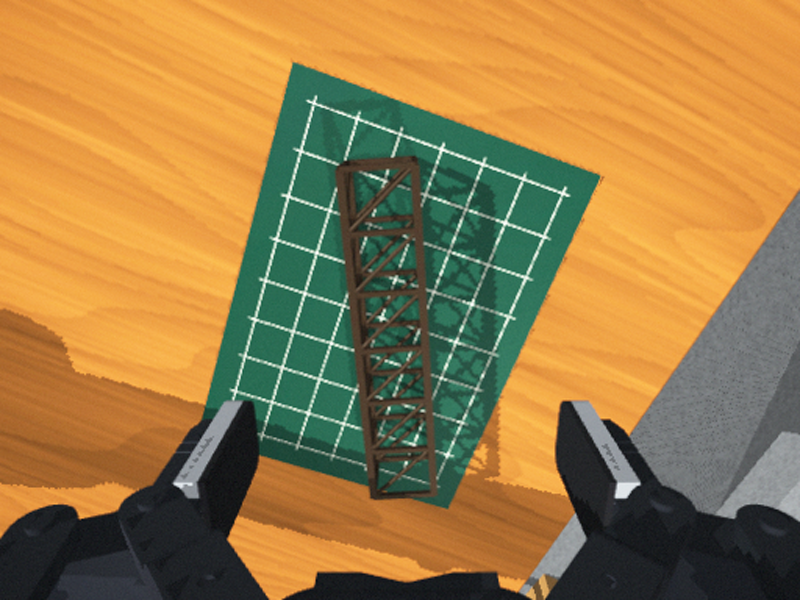

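That picture is still the start pose: the call was refused because every row needs all its keys. I'll resend it complete.

Call:
step_arm:
  moves:
    - {"rx":0,"ry":0,"rz":0,"dx":38,"dy":-28,"dz":0,"gripper":1}
    - {"rx":0,"ry":0,"rz":0,"dx":38,"dy":-28,"dz":0,"gripper":1}
    - {"rx":0,"ry":0,"rz":0,"dx":38,"dy":-28,"dz":0,"gripper":1}
    - {"rx":0,"ry":0,"rz":0,"dx":38,"dy":-28,"dz":0,"gripper":1}
    - {"rx":0,"ry":0,"rz":0,"dx":38,"dy":-28,"dz":0,"gripper":1}
    - {"rx":0,"ry":0,"rz":0,"dx":38,"dy":-28,"dz":0,"gripper":1}
    - {"rx":0,"ry":0,"rz":0,"dx":38,"dy":-28,"dz":0,"gripper":1}
    - {"rx":0,"ry":0,"rz":0,"dx":38,"dy":-28,"dz":0,"gripper":1}
    - {"rx":0,"ry":0,"rz":0,"dx":38,"dy":-28,"dz":0,"gripper":1}
    - {"rx":0,"ry":0,"rz":0,"dx":38,"dy":-28,"dz":0,"gripper":1}
    - {"rx":0,"ry":0,"rz":0,"dx":38,"dy":-28,"dz":0,"gripper":1}
    - {"rx":0,"ry":0,"rz":0,"dx":38,"dy":-28,"dz":0,"gripper":1}
    - {"rx":0,"ry":0,"rz":-10.6,"dx":0,"dy":0,"dz":0,"gripper":1}
    - {"rx":0,"ry":0,"rz":-10.6,"dx":0,"dy":0,"dz":0,"gripper":1}
    - {"rx":0,"ry":0,"rz":-10.6,"dx":0,"dy":0,"dz":0,"gripper":1}
    - {"rx":0,"ry":0,"rz":-10.6,"dx":0,"dy":0,"dz":0,"gripper":1}
    - {"rx":0,"ry":0,"rz":-10.6,"dx":0,"dy":0,"dz":0,"gripper":1}
    - {"rx":0,"ry":0,"rz":0,"dx":0,"dy":0,"dz":0,"gripper":1}
    - {"rx":0,"ry":0,"rz":0,"dx":0,"dy":0,"dz":0,"gripper":1}
  grip_force: 25

```text
clock: 2.52
tcp_pos: [0.5562, -0.1155, 0.2246]
orientation: [-2.447, -1.97, 0.0]
contact_force: [-0.0, -0.2, 0.7]
grip_width: 0.0856
gripper_force: 0.0
```

```bash
python3 - <<'E'
from h import *
o,M=state();c=cam("wrist");f=r.grab_frame("wrist")
cv2.imwrite("pics/raw_w2.png",f);cv2.imwrite("pics/w2.png",cv2.resize(f,(800,600),interpolation=cv2.INTER_CUBIC))
np.save("w2.npy",np.array(c,dtype=object),allow_pickle=True)
print("expect wall,magnet px800",proj(c,[[.5537,-.1134,.07],[.5745,-.0105,.037]])*1.5625)
E
```

```text
t 2.52 tcp [ 0.5562 -0.1155  0.2246] x [ 0.213  0.977 -0.   ] y [ 0.977 -0.213 -0.   ] F [-0.  -0.2  0.7] w 0.0856 gf 0.0 j [ 0.4   0.33 -0.38  1.79  0.14  1.04 -0.25]
expect wall,magnet px800 [[402.16372261 259.90614317]
 [399.57829571  73.07028777]]
```

View pics/w2.png

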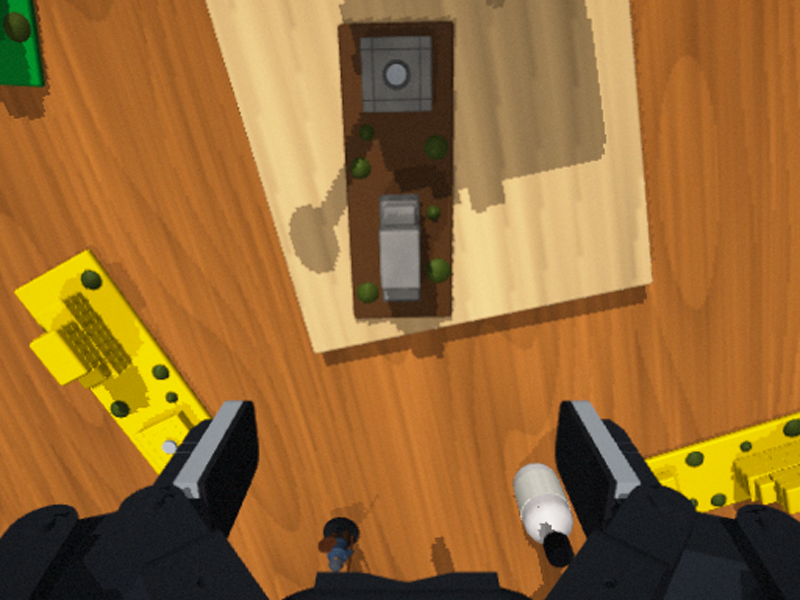

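The base lies upright in the wrist view: magnet at (396,73), ruin top at (401,257), both within about 2 mm of prediction. I'll refine both points and work out the descent.

```bash
python3 - <<'E'
from h import *; from fit import *
c=list(np.load("w2.npy",allow_pickle=True)); W=lambda u,v:((u+.5)/1.5625-.5,(v+.5)/1.5625-.5)
c=[np.array(x,float) for x in c]
m=atz(c,W(396,74),.037);wl=atz(c,W(401,257),.070);print("mag",m,"wall",wl,"yaw",-np.arctan2(m[0]-wl[0],m[1]-wl[1]))
print("wall3",tri([(c,W(401,257)),(ct,T(644,307)),(cs,S(118,378))]),"mag3",tri([(c,W(396,74)),(ct,T(480,284)),(cs,S(231,379))]))
base2=[(c,W(340,25),(-35,95,24)),(c,W(453,22),(35,95,24)),(c,W(450,318),(35,-95,24)),(c,W(356,318),(-35,-95,24)),(c,W(396,74),(0,65,37)),(c,W(401,257),(0,-40,70))]
s,f=fit(base2,[.56,-.07,-.2]);print("wrist fit",s.x,np.round(f(s.x),1));s,f=fit(base+base2,s.x);print("all",s.x)
print("bed near corners",atz(c,W(316,352),.018),atz(c,W(650,285),.018)," exp",w([.5778,.1477,.00997],(-110,-330,18)),w([.5778,.1477,.00997],(140,-330,18)))
E
```

```text
mag [ 0.57219911 -0.01036372  0.037     ] wall [ 0.55328264 -0.11130919  0.07      ] yaw -0.18524451506755205
wall3 [ 0.5537503  -0.11013879  0.07047661] mag3 [ 0.57316625 -0.00942062  0.03365966]
wrist fit [ 0.56011719 -0.07451848 -0.19243234] [-1.9 -1.1  1.  -1.   1.6 -0.2 -1.3  1.1  0.5  0.3 -0.3  2.7]
all [ 0.56041539 -0.07446092 -0.19611982]
bed near corners [ 0.47271495 -0.18228203  0.018     ] [ 0.71803686 -0.18220679  0.018     ]  exp [ 0.47109551 -0.18338028  0.018     ] [ 0.72108309 -0.18088782  0.018     ]
```

Call:
step_arm:
  moves:
    - {"rx":0,"ry":10,"rz":-1,"dx":0,"dy":0,"dz":0,"gripper":1}
    - {"rx":0,"ry":10,"rz":0,"dx":0,"dy":0,"dz":0,"gripper":1}
    - {"rx":0,"ry":0,"rz":0,"dx":0,"dy":0,"dz":0,"gripper":1}
  grip_force: 25

```text
clock: 2.95
tcp_pos: [0.5551, -0.1207, 0.2232]
orientation: [-2.245, -1.827, -0.394]
contact_force: [-0.1, -0.6, -0.2]
grip_width: 0.0851
gripper_force: 0.0
```

```bash
python3 - <<'E'
from h import *
o,M=state();print(M[:,2],delta([.553,-.1125,.061],o,M))
E
```

```text
t 2.95 tcp [ 0.5551 -0.1207  0.2232] x [0.191 0.92  0.342] y [ 0.979 -0.203 -0.001] F [-0.1 -0.6 -0.2] w 0.0851 gf 0.0 j [ 0.66  0.38 -0.46  1.78 -0.21  1.03  0.14]
[ 0.06796144  0.33481354 -0.93983038] [-48.3  -3.5 155. ]
```

Call:
step_arm:
  moves:
    - {"rx":0,"ry":0,"rz":0,"dx":-24,"dy":-2,"dz":20,"gripper":1}
    - {"rx":0,"ry":0,"rz":0,"dx":-24,"dy":-2,"dz":20,"gripper":1}
    - {"rx":0,"ry":0,"rz":0,"dx":0,"dy":0,"dz":30,"gripper":1}
    - {"rx":0,"ry":0,"rz":0,"dx":0,"dy":0,"dz":25,"gripper":1}
    - {"rx":0,"ry":0,"rz":0,"dx":0,"dy":0,"dz":0,"gripper":1}
    - {"rx":0,"ry":0,"rz":0,"dx":0,"dy":0,"dz":0,"gripper":1}
  grip_force: 25

```text
clock: 3.7
tcp_pos: [0.5509, -0.1269, 0.12]
orientation: [-2.235, -1.841, -0.396]
contact_force: [0.3, -0.2, -0.6]
grip_width: 0.0852
gripper_force: 0.0
```

```bash
python3 - <<'E'
from h import *
o,M=state();print(M[:,2],delta([.553,-.1125,.061],o,M))
E
```

```text
t 3.7 tcp [ 0.5509 -0.1269  0.12  ] x [0.18  0.923 0.341] y [ 0.981 -0.192  0.003] F [ 0.3 -0.2 -0.6] w 0.0852 gf 0.0 j [ 0.66  0.51 -0.44  1.87 -0.18  0.84  0.2 ]
[ 0.06792511  0.33443277 -0.93996856] [-6.5 -0.9 60.4]
```

Call:
step_arm:
  moves:
    - {"rx":0,"ry":0,"rz":0,"dx":-6,"dy":-1,"dz":20,"gripper":1}
    - {"rx":0,"ry":0,"rz":0,"dx":0,"dy":0,"dz":20,"gripper":1}
    - {"rx":0,"ry":0,"rz":0,"dx":0,"dy":0,"dz":20,"gripper":1}
    - {"rx":0,"ry":0,"rz":0,"dx":0,"dy":0,"dz":0,"gripper":1}
    - {"rx":0,"ry":0,"rz":0,"dx":0,"dy":0,"dz":0,"gripper":1}
  grip_force: 25

```text
clock: 4.32
tcp_pos: [0.5531, -0.113, 0.0618]
orientation: [-2.237, -1.841, -0.397]
contact_force: [-0.3, 0.0, 0.7]
grip_width: 0.0852
gripper_force: 0.0
```

Call:
step_arm:
  moves:
    - {"rx":0,"ry":0,"rz":0,"dx":0,"dy":0,"dz":0,"gripper":-0.3}
    - {"rx":0,"ry":0,"rz":0,"dx":0,"dy":0,"dz":0,"gripper":-0.3}
    - {"rx":0,"ry":0,"rz":0,"dx":0,"dy":0,"dz":0,"gripper":-1}
    - {"rx":0,"ry":0,"rz":0,"dx":0,"dy":0,"dz":0,"gripper":-1}
    - {"rx":0,"ry":0,"rz":0,"dx":0,"dy":0,"dz":0,"gripper":-1}
    - {"rx":0,"ry":0,"rz":0,"dx":0,"dy":0,"dz":0,"gripper":-1}
    - {"rx":0,"ry":0,"rz":0,"dx":0,"dy":0,"dz":0,"gripper":-1}
    - {"rx":0,"ry":0,"rz":0,"dx":0,"dy":0,"dz":0,"gripper":-1}
  grip_force: 25

```text
clock: 5.32
tcp_pos: [0.5523, -0.1124, 0.0608]
orientation: [-2.235, -1.84, -0.396]
contact_force: [-1.9, -1.2, 4.7]
grip_width: 0.0228
gripper_force: 25.1
```

```bash
python3 - <<'E'
from h import *
o,M=state();c=cam("wrist");f=r.grab_frame("wrist")
cv2.imwrite("pics/raw_w3.png",f);np.save("w3.npy",np.array(c,dtype=object),allow_pickle=True)
b=r.grab_frame("top");cv2.imwrite("pics/raw_t3.png",b)
b=cv2.resize(b[130:220,180:320],None,fx=4,fy=4,interpolation=cv2.INTER_CUBIC)
a=cv2.resize(f,(480,360));o2=np.zeros((360,1040,3),np.uint8);o2[:,:480]=a;o2[:,480:]=b;cv2.imwrite("pics/g3.png",cv2.resize(o2,(800,277)))
print(proj(c,[.5723,-.0105,.037]))
E
```

```text
t 5.33 tcp [ 0.5523 -0.1124  0.0608] x [0.18  0.922 0.342] y [ 0.981 -0.193  0.002] F [-1.9 -1.2  4.7] w 0.0228 gf 25.1 j [ 0.63  0.59 -0.44  1.91 -0.17  0.71  0.19]
[[261.11566134  62.79456557]]
```

View pics/g3.png

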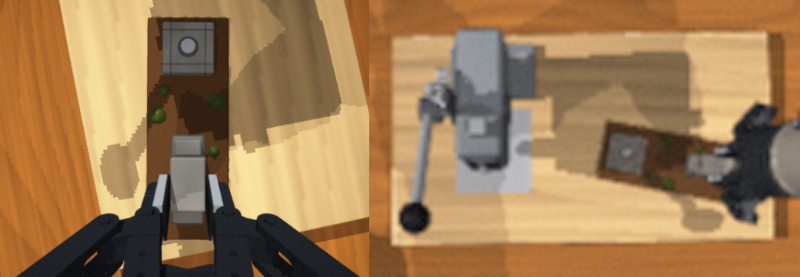

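The left pane shows the pads holding the ruin, with the magnet where predicted (about raw (261,64)). I'll turn the base 11° about the vertical first, sliding it on the bed.

Call:
step_arm:
  moves:
    - {"rx":0.65,"ry":0,"rz":-1.8,"dx":0,"dy":0,"dz":0,"gripper":-1}
    - {"rx":0.65,"ry":0,"rz":-1.8,"dx":0,"dy":0,"dz":0,"gripper":-1}
    - {"rx":0.65,"ry":0,"rz":-1.8,"dx":0,"dy":0,"dz":0,"gripper":-1}
    - {"rx":0.65,"ry":0,"rz":-1.8,"dx":0,"dy":0,"dz":0,"gripper":-1}
    - {"rx":0.65,"ry":0,"rz":-1.8,"dx":0,"dy":0,"dz":0,"gripper":-1}
    - {"rx":0.65,"ry":0,"rz":-1.8,"dx":0,"dy":0,"dz":0,"gripper":-1}
    - {"rx":0,"ry":0,"rz":0,"dx":0,"dy":0,"dz":0,"gripper":-1}
    - {"rx":0,"ry":0,"rz":0,"dx":0,"dy":0,"dz":0,"gripper":-1}
  grip_force: 25

```text
clock: 6.42
tcp_pos: [0.5526, -0.1121, 0.0608]
orientation: [-2.024, -2.041, -0.359]
contact_force: [2.9, 0.4, 5.3]
grip_width: 0.0226
gripper_force: 25.1
```

```bash
python3 - <<'E'
from h import *
o,M=state();print(M[:,2])
c=cam("wrist");f=r.grab_frame("wrist");cv2.imwrite("pics/raw_w4.png",f)
g=cv2.cvtColor(f,cv2.COLOR_BGR2GRAY)[20:130,180:330]
print("m old px->tool at z.037: world",atz(c,(261,63.8),.037))
m=atz(c,(261,63.8),.037);print(np.array([.5778,.1477])-m[:2])
E
```

```text
t 6.42 tcp [ 0.5526 -0.1121  0.0608] x [-0.008  0.94   0.342] y [1.    0.008 0.003] F [2.9 0.4 5.3] w 0.0226 gf 25.1 j [ 0.63  0.62 -0.46  1.86 -0.1   0.8   0.32]
[-1.32853786e-04  3.41805793e-01 -9.39770601e-01]
m old px->tool at z.037: world [ 0.55180759 -0.00871958  0.037     ]
[0.02599241 0.15641958]
```

Call:
step_arm:
  moves:
    - {"rx":0,"ry":0,"rz":0,"dx":9.4,"dy":2.6,"dz":3.42,"gripper":-1}
    - {"rx":0,"ry":0,"rz":0,"dx":9.4,"dy":2.6,"dz":3.42,"gripper":-1}
    - {"rx":0,"ry":0,"rz":0,"dx":9.4,"dy":2.6,"dz":3.42,"gripper":-1}
    - {"rx":0,"ry":0,"rz":0,"dx":9.4,"dy":2.6,"dz":3.42,"gripper":-1}
    - {"rx":0,"ry":0,"rz":0,"dx":9.4,"dy":2.6,"dz":3.42,"gripper":-1}
    - {"rx":0,"ry":0,"rz":0,"dx":9.4,"dy":2.6,"dz":3.42,"gripper":-1}
    - {"rx":0,"ry":0,"rz":0,"dx":9.4,"dy":2.6,"dz":3.42,"gripper":-1}
    - {"rx":0,"ry":0,"rz":0,"dx":9.4,"dy":2.6,"dz":3.42,"gripper":-1}
    - {"rx":0,"ry":0,"rz":0,"dx":9.4,"dy":2.6,"dz":3.42,"gripper":-1}
    - {"rx":0,"ry":0,"rz":0,"dx":9.4,"dy":2.6,"dz":3.42,"gripper":-1}
    - {"rx":0,"ry":0,"rz":0,"dx":0,"dy":0,"dz":0,"gripper":-1}
    - {"rx":0,"ry":0,"rz":0,"dx":0,"dy":0,"dz":0,"gripper":-1}
  grip_force: 25

```text
clock: 7.98
tcp_pos: [0.5778, -0.0117, 0.0608]
orientation: [-2.024, -2.04, -0.36]
contact_force: [0.8, 0.3, 5.6]
grip_width: 0.0228
gripper_force: 25.1
```

```bash
python3 - <<'E'
from h import *
o,M=state();print(M[:,2])
c=cam("wrist");f=r.grab_frame("wrist");cv2.imwrite("pics/raw_w5.png",f);np.save("w5.npy",np.array(c,dtype=object),allow_pickle=True)
cv2.imwrite("pics/w5.png",cv2.resize(f[:250],(800,391),interpolation=cv2.INTER_CUBIC))
print("exp mag",proj(c,o["tcp_pos"]+[-.0008,.1034,-.0238]),"plate corners",proj(c,[[.5278,.1027,.018],[.6278,.1027,.018],[.5778,.1477,.048]]))
E
```

```text
t 7.97 tcp [ 0.5778 -0.0117  0.0608] x [-0.008  0.94   0.342] y [1.    0.008 0.003] F [0.8 0.3 5.6] w 0.0228 gf 25.1 j [ 0.47  0.62 -0.48  1.87 -0.12  0.74  0.16]
[-2.40839948e-04  3.42151113e-01 -9.39644910e-01]
exp mag [[261.02758152  63.8439836 ]] plate corners [[183.10376121  57.57258587]
 [341.44349731  59.14485724]
 [263.55775455 -44.73246847]]
```

View pics/w5.png

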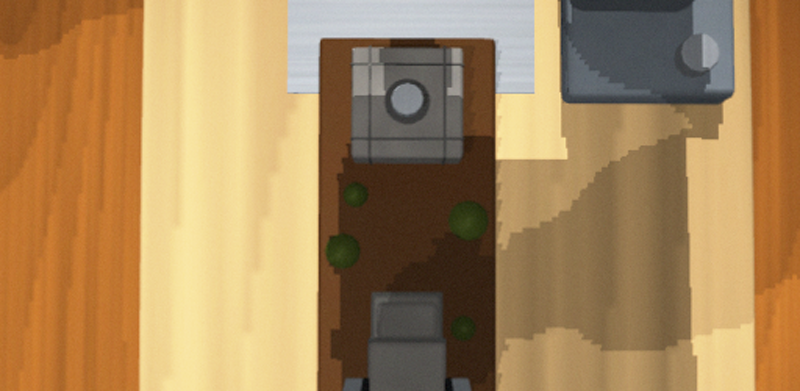

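The magnet is at (407,100) and the plate's front corners at (287,93) and (534,93), square with the base. About 55.5 mm remain along y and 1.2 mm across.

Call:
step_arm:
  moves:
    - {"rx":0,"ry":0,"rz":0,"dx":8.69,"dy":0.27,"dz":3.16,"gripper":-1}
    - {"rx":0,"ry":0,"rz":0,"dx":8.69,"dy":0.27,"dz":3.16,"gripper":-1}
    - {"rx":0,"ry":0,"rz":0,"dx":8.69,"dy":0.27,"dz":3.16,"gripper":-1}
    - {"rx":0,"ry":0,"rz":0,"dx":8.69,"dy":0.27,"dz":3.16,"gripper":-1}
    - {"rx":0,"ry":0,"rz":0,"dx":8.69,"dy":0.27,"dz":3.16,"gripper":-1}
    - {"rx":0,"ry":0,"rz":0,"dx":8.69,"dy":0.27,"dz":3.16,"gripper":-1}
    - {"rx":0,"ry":0,"rz":0,"dx":0,"dy":0,"dz":0,"gripper":-1}
    - {"rx":0,"ry":0,"rz":0,"dx":0,"dy":0,"dz":0,"gripper":-1}
  grip_force: 25

```text
clock: 9.02
tcp_pos: [0.5791, 0.0433, 0.0608]
orientation: [-2.025, -2.04, -0.359]
contact_force: [0.8, 0.6, 5.7]
grip_width: 0.0227
gripper_force: 25.2
```

```bash
python3 - <<'E'
from h import *
o,M=state()
c=cam("wrist");f=r.grab_frame("wrist");a=r.grab_frame("scene")
cv2.imwrite("pics/raw_w6.png",f);cv2.imwrite("pics/raw_s6.png",a)
m=o["tcp_pos"]+[-.0012-.0005,.1034,-.0238];print(m)
cs=cam("scene");p=proj(cs,[m,[.5778,.1473,.048]]);print(p)
W=cv2.resize(f[:190],(512,190));u,v=p.mean(0).astype(int)
k=a[v-45:v+45,u-60:u+60];k=cv2.resize(k,(512,384),interpolation=cv2.INTER_CUBIC)
cv2.imwrite("pics/g6.png",np.vstack([W,k]));print(u,v)
E
```

```text
t 9.03 tcp [0.5791 0.0433 0.0608] x [-0.008  0.94   0.342] y [1.    0.007 0.003] F [0.8 0.6 5.7] w 0.0227 gf 25.2 j [ 0.38  0.61 -0.48  1.89 -0.12  0.69  0.08]
[0.57735771 0.14671677 0.03701487]
[[302.22715962 221.18985388]
 [302.79533915 218.56892002]]
302 219
```

View pics/g6.png

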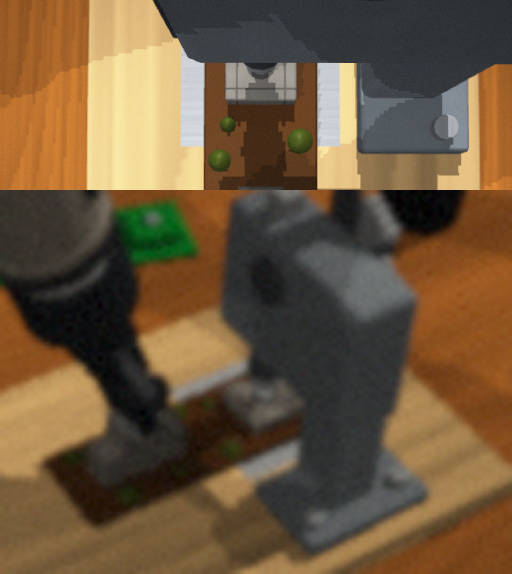

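```bash
python3 - <<'E'
from h import *
o,M=state();c=cam("wrist");f=cv2.imread("pics/raw_w6.png")
fe=atz(c,(261,102),.034);pl=atz(c,(190,147),.018);pr=atz(c,(330,147),.018)
print("foot edge",fe+[0,.021,0],"plate axis",pl+[0,.045,0],pr+[0,.045,0])
print("exp nose front px if axis .1473",proj(c,[.5778,.1373,.048]), "footcorners",atz(c,(225,102),.034),atz(c,(297,102),.034),"plate sides",atz(c,(180,120),.018),atz(c,(340,120),.018))
cv2.imwrite("pics/w6z.png",cv2.resize(f[50:160,165:355],None,fx=4.2,fy=4.2,interpolation=cv2.INTER_CUBIC))
E
```

```text
t 9.12 tcp [0.5791 0.0433 0.0608] x [-0.008  0.94   0.342] y [1.    0.007 0.003] F [0.3 0.1 6. ] w 0.0228 gf 25.2 j [ 0.38  0.61 -0.48  1.89 -0.12  0.69  0.08]
foot edge [0.57847061 0.14648883 0.034     ] plate axis [0.53424938 0.14612611 0.018     ] [0.622064   0.14688455 0.018     ]
exp nose front px if axis .1473 [[260.08574181  73.27500245]] footcorners [0.55755513 0.12531044 0.034     ] [0.59939911 0.12568862 0.034     ] plate sides [0.52775026 0.1180786  0.018     ] [0.62829803 0.11896951 0.018     ]
```

View pics/w6z.png

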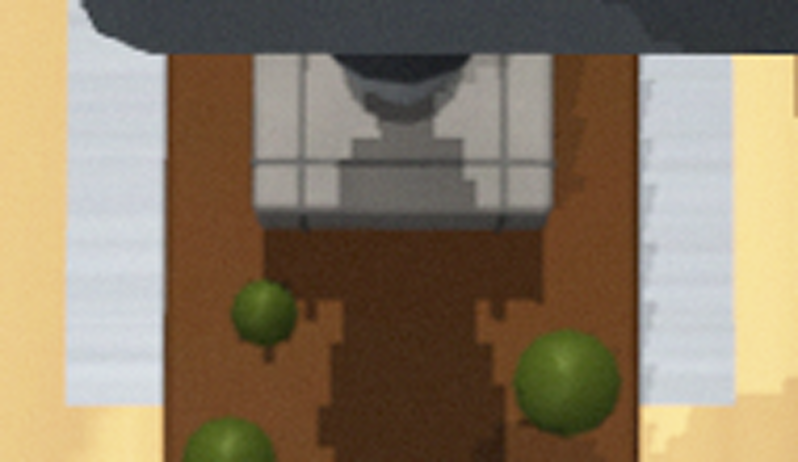

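The footing, nose and plate centres all agree (403, 402 and 400 in the crop), and along y they agree to about 0.5 mm. I'll release and back out along the tool.

Call:
step_arm:
  moves:
    - {"rx":0,"ry":0,"rz":0,"dx":0,"dy":0,"dz":0,"gripper":0}
    - {"rx":0,"ry":0,"rz":0,"dx":0,"dy":0,"dz":0,"gripper":0}
    - {"rx":0,"ry":0,"rz":0,"dx":0,"dy":0,"dz":0,"gripper":0}
    - {"rx":0,"ry":0,"rz":0,"dx":0,"dy":0,"dz":0,"gripper":0.3}
    - {"rx":0,"ry":0,"rz":0,"dx":0,"dy":0,"dz":-10,"gripper":0.3}
    - {"rx":0,"ry":0,"rz":0,"dx":0,"dy":0,"dz":-30,"gripper":0.3}
    - {"rx":0,"ry":0,"rz":0,"dx":0,"dy":0,"dz":-40,"gripper":0.3}
    - {"rx":0,"ry":0,"rz":0,"dx":0,"dy":0,"dz":-50,"gripper":0.3}
    - {"rx":0,"ry":0,"rz":0,"dx":0,"dy":0,"dz":-50,"gripper":0.3}
    - {"rx":0,"ry":0,"rz":0,"dx":0,"dy":0,"dz":0,"gripper":0.3}
  grip_force: 25

```text
clock: 10.38
tcp_pos: [0.5815, -0.0201, 0.2344]
orientation: [-2.031, -2.043, -0.366]
contact_force: [0.5, 0.4, 0.0]
grip_width: 0.0558
gripper_force: 0.0
```

```bash
python3 - <<'E'
from h import *
o,M=state()
c=cam("wrist");f=r.grab_frame("wrist");cv2.imwrite("pics/raw_w7.png",f)
print("wall top px exp", proj(c,[.578,.0423,.070]),"ball",proj(c,[.480,.203,.273]))
E
```

```text
t 10.38 tcp [ 0.5815 -0.0201  0.2344] x [-0.007  0.941  0.339] y [1.    0.004 0.01 ] F [0.5 0.4 0. ] w 0.0558 gf 0.0 j [ 0.51  0.4  -0.51  1.74 -0.18  1.06  0.13]
wall top px exp [[255.60741003 159.19181954]] ball [[  16.63954864 -282.87510049]]
```

Call:
step_arm:
  moves:
    - {"rx":0,"ry":-10,"rz":0,"dx":0,"dy":0,"dz":-15,"gripper":0.6}
    - {"rx":0,"ry":-10,"rz":0,"dx":0,"dy":0,"dz":-30,"gripper":0.6}
    - {"rx":0,"ry":0,"rz":0,"dx":0,"dy":0,"dz":-35,"gripper":0.6}
    - {"rx":0,"ry":0,"rz":0,"dx":0,"dy":0,"dz":-35,"gripper":0.6}
    - {"rx":0,"ry":0,"rz":0,"dx":0,"dy":0,"dz":-35,"gripper":0.6}
    - {"rx":0,"ry":0,"rz":-10,"dx":0,"dy":0,"dz":0,"gripper":0.6}
    - {"rx":0,"ry":0,"rz":-10,"dx":0,"dy":0,"dz":0,"gripper":0.6}
    - {"rx":0,"ry":0,"rz":-10,"dx":0,"dy":0,"dz":0,"gripper":0.6}
    - {"rx":0,"ry":0,"rz":-10,"dx":0,"dy":0,"dz":0,"gripper":0.6}
    - {"rx":0,"ry":0,"rz":-10,"dx":0,"dy":0,"dz":0,"gripper":0.6}
    - {"rx":0,"ry":0,"rz":-10,"dx":0,"dy":0,"dz":0,"gripper":0.6}
    - {"rx":0,"ry":0,"rz":-10,"dx":0,"dy":0,"dz":0,"gripper":0.6}
    - {"rx":0,"ry":0,"rz":-10,"dx":0,"dy":0,"dz":0,"gripper":0.6}
    - {"rx":0,"ry":0,"rz":-10,"dx":0,"dy":0,"dz":0,"gripper":0.6}
    - {"rx":0,"ry":0,"rz":0,"dx":0,"dy":0,"dz":0,"gripper":0.6}
  grip_force: 25

```text
clock: 12.3
tcp_pos: [0.578, -0.028, 0.3772]
orientation: [0.01, -3.141, -0.0]
contact_force: [0.0, -0.0, 0.4]
grip_width: 0.0682
gripper_force: 0.0
```

```bash
python3 - <<'E'
from h import *
o,M=state();print(M[:,2],delta([.480,.2028,.385],o,M))
# base check from the top camera: brown/dark difference of its visible near edge
f=r.grab_frame("top");ct=cam("top")
import fit
P=[.578,.1474,.009]
q=proj(ct,[fit.w(P,(x,y-65,24)) for x,y in((35,-95),(-35,-95),(0,-95),(35,-20),(-35,-20))]);print(q)
h=cv2.cvtColor(f,cv2.COLOR_BGR2GRAY)
v=int(round(q[2][1]));u=int(round(q[2][0]));print("row",h[v,u-12:u+12].tolist());
u2=int(round(q[3][0]));print("col",u2,int(q[3][1]),h[int(q[3][1])-6:int(q[4][1])+8,u2].tolist())
cv2.imwrite("pics/raw_t7.png",f)
E
```

```text
t 12.3 tcp [ 0.578  -0.028   0.3772] x [-1.    -0.006  0.   ] y [-0.006  1.     0.   ] F [ 0.  -0.   0.4] w 0.0682 gf 0.0 j [ 0.46  0.28 -0.65  1.55  0.17  1.37  1.37]
[-2.44124449e-04  7.85138452e-05 -9.99999967e-01] [ 96.6 231.4  -7.8]
[[263.37085994 168.06137903]
 [263.72801227 187.20675735]
 [263.54928815 177.608882  ]
 [242.74642347 168.38835282]
 [242.99584074 187.53463998]]
row [99, 92, 92, 95, 96, 90, 70, 50, 55, 54, 54, 65, 114, 136, 131, 118, 119, 125, 135, 139, 142, 146, 151, 150]
col 243 168 [136, 139, 135, 136, 138, 134, 99, 66, 42, 43, 44, 52, 64, 67, 69, 68, 68, 69, 68, 59, 56, 57, 55, 56, 65, 93, 155, 197, 196, 192, 193, 189, 183]
```

The top view's edge profile puts the base's edges within about 0.3 px of prediction, so it stayed put. Next I'll go above the ball.

Call:
step_arm:
  moves:
    - {"rx":0,"ry":0,"rz":0,"dx":20,"dy":46,"dz":-8,"gripper":0.8}
    - {"rx":0,"ry":0,"rz":0,"dx":20,"dy":46,"dz":0,"gripper":0.8}
    - {"rx":0,"ry":0,"rz":0,"dx":20,"dy":46,"dz":0,"gripper":0.8}
    - {"rx":0,"ry":0,"rz":0,"dx":20,"dy":46,"dz":0,"gripper":0.8}
    - {"rx":0,"ry":0,"rz":0,"dx":17,"dy":47,"dz":0,"gripper":0.8}
    - {"rx":0,"ry":0,"rz":0,"dx":0,"dy":0,"dz":0,"gripper":0.8}
    - {"rx":0,"ry":0,"rz":0,"dx":0,"dy":0,"dz":0,"gripper":0.8}
  grip_force: 25

```text
clock: 13.22
tcp_pos: [0.4801, 0.2014, 0.3858]
orientation: [-0.007, 3.14, -0.002]
contact_force: [-0.8, -1.2, -0.7]
grip_width: 0.0767
gripper_force: 0.0
```

```bash
python3 - <<'E'
from h import *
o,M=state();print(delta([.480,.2028,.276],o,M))
c=cam("wrist");f=r.grab_frame("wrist");cv2.imwrite("pics/raw_w8.png",f)
e=proj(c,[.480,.2028,.273])[0];print("exp ball",e)
g=f.max(2);m=(g<45).astype(np.uint8)
n,l,st,ce=cv2.connectedComponentsWithStats(m)
for i in range(1,n):
    if st[i,4]>300:print(st[i],ce[i])
E
```

```text
t 13.22 tcp [0.4801 0.2014 0.3858] x [-1.    -0.005 -0.002] y [-0.005  1.    -0.001] F [-0.8 -1.2 -0.7] w 0.0767 gf 0.0 j [ 0.18  0.18 -0.8   1.65  0.13  1.36  0.94]
[  0.3   1.5 109.8]
exp ball [261.69205393 182.09459654]
[ 376   71   84   67 4221] [419.33191187 102.49917081]
[ 242  164   38   37 1061] [260.57681433 181.92082941]
[    0   253   181   131 12185] [ 99.59770209 342.14952811]
[  340   253   172   131 12855] [421.37106184 338.39004278]
[ 182  367  157   17 1997] [260.01051577 376.11417126]
```

The ball is seen at (260.6,181.9), 1 px from expected. I'll descend and grip it.

Call:
step_arm:
  moves:
    - {"rx":0,"ry":0,"rz":0,"dx":0,"dy":1,"dz":30,"gripper":0.8}
    - {"rx":0,"ry":0,"rz":0,"dx":0,"dy":0,"dz":30,"gripper":0.8}
    - {"rx":0,"ry":0,"rz":0,"dx":0,"dy":0,"dz":25,"gripper":0.8}
    - {"rx":0,"ry":0,"rz":0,"dx":0,"dy":0,"dz":15,"gripper":0.8}
    - {"rx":0,"ry":0,"rz":0,"dx":0,"dy":0,"dz":10,"gripper":0.8}
    - {"rx":0,"ry":0,"rz":0,"dx":0,"dy":0,"dz":0,"gripper":0.2}
    - {"rx":0,"ry":0,"rz":0,"dx":0,"dy":0,"dz":0,"gripper":0}
    - {"rx":0,"ry":0,"rz":0,"dx":0,"dy":0,"dz":0,"gripper":-1}
    - {"rx":0,"ry":0,"rz":0,"dx":0,"dy":0,"dz":0,"gripper":-1}
    - {"rx":0,"ry":0,"rz":0,"dx":0,"dy":0,"dz":0,"gripper":-1}
    - {"rx":0,"ry":0,"rz":0,"dx":0,"dy":0,"dz":0,"gripper":-1}
  grip_force: 30

```text
clock: 14.65
tcp_pos: [0.4803, 0.2031, 0.2764]
orientation: [-0.011, 3.139, -0.0]
contact_force: [-1.3, -1.0, 3.5]
grip_width: 0.0
gripper_force: 1.7
```

```bash
python3 - <<'E'
from h import *
o,M=state()
g=o["tcp_pos"]+.003*M[:,2];print("grasp pt",g)
S=np.array([.5778+.025-.0005,.1474+.056,.170])
prev=g
for q in np.arange(0.1,1.151,.105):
    X=S+[-.16*np.cos(.7-q),0,.16*np.sin(.7-q)]
    print(round(q,3),np.round((X-prev)*1000,1),np.round(X,4));prev=X
E
```

```text
t 14.65 tcp [0.4803 0.2031 0.2764] x [-1.    -0.007 -0.002] y [-0.007  1.    -0.   ] F [-1.3 -1.   3.5] w 0.0 gf 1.7 j [ 0.15  0.26 -0.79  1.82  0.2   1.14  0.87]
grasp pt [0.48034028 0.20307474 0.27343046]
0.1 [-10.1   0.3 -13.1] [0.4702 0.2034 0.2603]
0.205 [ -8.7   0.  -14.3] [0.4615 0.2034 0.246 ]
0.31 [ -7.2   0.  -15.2] [0.4543 0.2034 0.2308]
0.415 [ -5.6   0.  -15.8] [0.4488 0.2034 0.215 ]
0.52 [ -3.9   0.  -16.3] [0.4449 0.2034 0.1986]
0.625 [ -2.1   0.  -16.7] [0.4427 0.2034 0.182 ]
0.73 [ -0.4   0.  -16.8] [0.4424 0.2034 0.1652]
0.835 [  1.4   0.  -16.7] [0.4438 0.2034 0.1485]
0.94 [  3.1   0.  -16.5] [0.4469 0.2034 0.132 ]
1.045 [  4.8   0.  -16.1] [0.4517 0.2034 0.1159]
1.15 [  6.5   0.  -15.5] [0.4582 0.2034 0.1004]
```

The pads closed above the ball's middle (width 0), so it slipped out below them and the lever is only pressed about 0.3 rad, before the pawl. The lever has a single degree of freedom, so shut fingertips on top of the ball can drive it safely. I'll lift off, let it return, and set the tips on the ball.

Call:
step_arm:
  moves:
    - {"rx":0,"ry":0,"rz":0,"dx":0,"dy":0,"dz":-12,"gripper":-1}
    - {"rx":0,"ry":0,"rz":0,"dx":0,"dy":0,"dz":-12,"gripper":-1}
    - {"rx":0,"ry":0,"rz":0,"dx":0,"dy":0,"dz":-14,"gripper":-1}
    - {"rx":0,"ry":0,"rz":0,"dx":0,"dy":0,"dz":-12,"gripper":-1}
    - {"rx":0,"ry":0,"rz":0,"dx":5,"dy":0,"dz":0,"gripper":-1}
    - {"rx":0,"ry":0,"rz":0,"dx":0,"dy":0,"dz":0,"gripper":-1}
    - {"rx":0,"ry":0,"rz":0,"dx":0,"dy":0,"dz":0,"gripper":-1}
  grip_force: 30

```text
clock: 15.52
tcp_pos: [0.4748, 0.2027, 0.3256]
orientation: [-0.011, 3.14, -0.001]
contact_force: [-0.9, 0.5, 0.4]
grip_width: 0.0003
gripper_force: 0.0
```

```bash
cat > ball.py <<'E'
from h import *
def ball():
    # ball from top+scene: dark blob nearest to the predicted lever arc
    out=[]
    S=np.array([.6023,.2034,.170])
    c=cam("scene");f=r.grab_frame("scene").max(2)
    for q in np.arange(0,1.26,.05):
        X=S+[-.16*np.cos(.7-q),0,.16*np.sin(.7-q)]
        u,v=np.round(proj(c,X)[0]).astype(int);out.append((round(q,2),int(f[v-2:v+3,u-2:u+3].mean())))
    print(out)
E
python3 - <<'E'
from h import *
from ball import ball
o,M=state();ball()
E
```

```text
t 15.53 tcp [0.4748 0.2027 0.3256] x [-1.    -0.007 -0.001] y [-0.007  1.    -0.001] F [-0.9  0.5  0.4] w 0.0003 gf 0.0 j [ 0.17  0.21 -0.8   1.76  0.16  1.24  0.91]
[(np.float64(0.0), 12), (np.float64(0.05), 12), (np.float64(0.1), 23), (np.float64(0.15), 73), (np.float64(0.2), 108), (np.float64(0.25), 135), (np.float64(0.3), 138), (np.float64(0.35), 141), (np.float64(0.4), 147), (np.float64(0.45), 150), (np.float64(0.5), 154), (np.float64(0.55), 150), (np.float64(0.6), 144), (np.float64(0.65), 140), (np.float64(0.7), 140), (np.float64(0.75), 141), (np.float64(0.8), 142), (np.float64(0.85), 141), (np.float64(0.9), 140), (np.float64(0.95), 133), (np.float64(1.0), 124), (np.float64(1.05), 119), (np.float64(1.1), 109), (np.float64(1.15), 93), (np.float64(1.2), 73), (np.float64(1.25), 61)]
```

Call:
step_arm:
  moves:
    - {"rx":0,"ry":0,"rz":0,"dx":0,"dy":1,"dz":14,"gripper":-1}
    - {"rx":0,"ry":0,"rz":0,"dx":10,"dy":0,"dz":13.3,"gripper":-1}
    - {"rx":0,"ry":0,"rz":0,"dx":8.7,"dy":0,"dz":14.3,"gripper":-1}
    - {"rx":0,"ry":0,"rz":0,"dx":7.2,"dy":0,"dz":15.2,"gripper":-1}
    - {"rx":0,"ry":0,"rz":0,"dx":0,"dy":0,"dz":0,"gripper":-1}
  grip_force: 30

```text
clock: 16.2
tcp_pos: [0.4481, 0.2033, 0.2678]
orientation: [0.012, -3.141, 0.003]
contact_force: [0.3, 0.4, 0.1]
grip_width: 0.0002
gripper_force: 0.0
```

```bash
python3 - <<'E'
from h import *
from ball import ball
o,M=state();ball()
E
```

```text
t 16.2 tcp [0.4481 0.2033 0.2678] x [-1.    -0.007  0.   ] y [-0.007  1.    -0.002] F [0.3 0.4 0.1] w 0.0002 gf 0.0 j [ 0.16  0.22 -0.81  1.89  0.17  1.11  0.86]
[(np.float64(0.0), 11), (np.float64(0.05), 12), (np.float64(0.1), 23), (np.float64(0.15), 74), (np.float64(0.2), 109), (np.float64(0.25), 136), (np.float64(0.3), 139), (np.float64(0.35), 141), (np.float64(0.4), 147), (np.float64(0.45), 151), (np.float64(0.5), 155), (np.float64(0.55), 150), (np.float64(0.6), 145), (np.float64(0.65), 141), (np.float64(0.7), 140), (np.float64(0.75), 142), (np.float64(0.8), 143), (np.float64(0.85), 142), (np.float64(0.9), 140), (np.float64(0.95), 134), (np.float64(1.0), 126), (np.float64(1.05), 120), (np.float64(1.1), 109), (np.float64(1.15), 93), (np.float64(1.2), 73), (np.float64(1.25), 61)]
```

The lever hasn't moved: the tips slid past the ball on its -x side without contact. The first grip probably closed before the arm had settled, with the pads still high. I'll back up and regrip about 6 mm deeper, after settling.

Call:
step_arm:
  moves:
    - {"rx":0,"ry":0,"rz":0,"dx":0,"dy":0,"dz":-40,"gripper":-1}
    - {"rx":0,"ry":0,"rz":0,"dx":0,"dy":0,"dz":-40,"gripper":0.6}
    - {"rx":0,"ry":0,"rz":0,"dx":0,"dy":0,"dz":-30,"gripper":0.6}
    - {"rx":0,"ry":0,"rz":0,"dx":-16,"dy":0,"dz":0,"gripper":0.6}
    - {"rx":0,"ry":0,"rz":0,"dx":-16,"dy":0,"dz":0,"gripper":0.6}
    - {"rx":0,"ry":0,"rz":0,"dx":0,"dy":0,"dz":0,"gripper":0.6}
    - {"rx":0,"ry":0,"rz":0,"dx":0,"dy":0,"dz":30,"gripper":0.6}
    - {"rx":0,"ry":0,"rz":0,"dx":0,"dy":0,"dz":30,"gripper":0.6}
    - {"rx":0,"ry":0,"rz":0,"dx":0,"dy":0,"dz":25,"gripper":0.6}
    - {"rx":0,"ry":0,"rz":0,"dx":0,"dy":0,"dz":22,"gripper":0.6}
    - {"rx":0,"ry":0,"rz":0,"dx":0,"dy":0,"dz":0,"gripper":0.6}
    - {"rx":0,"ry":0,"rz":0,"dx":0,"dy":0,"dz":0,"gripper":0.6}
    - {"rx":0,"ry":0,"rz":0,"dx":0,"dy":0,"dz":0,"gripper":0.6}
  grip_force: 30

```text
clock: 17.88
tcp_pos: [0.4817, 0.2043, 0.2733]
orientation: [-0.011, 3.138, 0.0]
contact_force: [0.4, 0.1, -0.2]
grip_width: 0.0683
gripper_force: 0.0
```

```bash
python3 - <<'E'
from h import *
from ball import ball
o,M=state();ball()
# where is the ball now in the three cameras (dark blob near prediction)
ob=[]
for n in("scene","top","wrist"):
    c=cam(n);f=r.grab_frame(n);cv2.imwrite(f"pics/raw_{n}9.png",f);e=proj(c,[.4805,.203,.273])[0]
    m=(f.max(2)<45).astype(np.uint8);k,l,st,ce=cv2.connectedComponentsWithStats(m)
    i=min(range(1,k),key=lambda i:np.linalg.norm(ce[i]-e)+(1e3 if st[i,4]<40 else 0));print(n,e,ce[i],st[i])
E
```

```text
t 17.88 tcp [0.4817 0.2043 0.2733] x [-1.    -0.007 -0.003] y [-0.007  1.     0.   ] F [ 0.4  0.1 -0.2] w 0.0683 gf 0.0 j [ 0.15  0.27 -0.79  1.82  0.21  1.14  0.86]
[(np.float64(0.0), 13), (np.float64(0.05), 13), (np.float64(0.1), 23), (np.float64(0.15), 74), (np.float64(0.2), 110), (np.float64(0.25), 136), (np.float64(0.3), 139), (np.float64(0.35), 143), (np.float64(0.4), 148), (np.float64(0.45), 152), (np.float64(0.5), 155), (np.float64(0.55), 152), (np.float64(0.6), 146), (np.float64(0.65), 142), (np.float64(0.7), 141), (np.float64(0.75), 142), (np.float64(0.8), 144), (np.float64(0.85), 143), (np.float64(0.9), 141), (np.float64(0.95), 139), (np.float64(1.0), 132), (np.float64(1.05), 122), (np.float64(1.1), 111), (np.float64(1.15), 94), (np.float64(1.2), 73), (np.float64(1.25), 60)]
scene [306.07359126 133.20238108] [306.13043478 133.14492754] [302 129   9  10  69]
top [193.76304225 200.28667469] [142.52371134 218.20206186] [130 207  27  23 485]
wrist [257.18245607 250.48570477] [256.00602792 249.9822335 ] [ 225  219   63   64 3152]
```

The ball is between the fingers where expected (wrist (256,250)). I'll go 5 mm deeper and close.

Call:
step_arm:
  moves:
    - {"rx":0,"ry":0,"rz":0,"dx":0,"dy":-1,"dz":5,"gripper":0.6}
    - {"rx":0,"ry":0,"rz":0,"dx":0,"dy":0,"dz":0,"gripper":0.6}
    - {"rx":0,"ry":0,"rz":0,"dx":0,"dy":0,"dz":0,"gripper":0}
    - {"rx":0,"ry":0,"rz":0,"dx":0,"dy":0,"dz":0,"gripper":-0.2}
    - {"rx":0,"ry":0,"rz":0,"dx":0,"dy":0,"dz":0,"gripper":-0.3}
    - {"rx":0,"ry":0,"rz":0,"dx":0,"dy":0,"dz":0,"gripper":-0.3}
    - {"rx":0,"ry":0,"rz":0,"dx":0,"dy":0,"dz":0,"gripper":-0.3}
  grip_force: 20

```text
clock: 18.95
tcp_pos: [0.4813, 0.2024, 0.2674]
orientation: [-0.01, 3.14, -0.002]
contact_force: [-1.9, -4.0, 3.4]
grip_width: 0.0304
gripper_force: 11.0
```

```bash
python3 - <<'E'
from h import *
o,M=state()
c=cam("wrist");f=r.grab_frame("wrist");print("exp",proj(c,[.4805,.203,.273])[0])
m=(f.max(2)<45).astype(np.uint8);k,l,st,ce=cv2.connectedComponentsWithStats(m)
for i in range(1,k):
    if st[i,4]>300:print(st[i],ce[i].round(1))
from ball import ball; ball()
E
```

```text
t 18.95 tcp [0.4813 0.2024 0.2674] x [-1.    -0.006 -0.002] y [-0.006  1.    -0.001] F [-1.9 -4.   3.4] w 0.0304 gf 11.0 j [ 0.15  0.27 -0.79  1.83  0.22  1.13  0.86]
exp [260.59267697 256.76282091]
[ 407   70  105   89 7265] [465.4 111.9]
[   20   223   482   161 31651] [264.  331.4]
[(np.float64(0.0), 21), (np.float64(0.05), 28), (np.float64(0.1), 38), (np.float64(0.15), 79), (np.float64(0.2), 111), (np.float64(0.25), 137), (np.float64(0.3), 140), (np.float64(0.35), 143), (np.float64(0.4), 149), (np.float64(0.45), 153), (np.float64(0.5), 155), (np.float64(0.55), 152), (np.float64(0.6), 145), (np.float64(0.65), 142), (np.float64(0.7), 141), (np.float64(0.75), 142), (np.float64(0.8), 144), (np.float64(0.85), 143), (np.float64(0.9), 141), (np.float64(0.95), 140), (np.float64(1.0), 134), (np.float64(1.05), 123), (np.float64(1.1), 111), (np.float64(1.15), 95), (np.float64(1.2), 74), (np.float64(1.25), 61)]
```

Call:
step_arm:
  moves:
    - {"rx":0,"ry":0,"rz":0,"dx":0,"dy":-0.5,"dz":0,"gripper":-0.4}
    - {"rx":0,"ry":0,"rz":0,"dx":0,"dy":0,"dz":0,"gripper":-0.5}
    - {"rx":0,"ry":0,"rz":0,"dx":0,"dy":0,"dz":0,"gripper":-0.5}
  grip_force: 25

```text
clock: 19.42
tcp_pos: [0.4811, 0.2024, 0.2673]
orientation: [-0.011, 3.14, -0.001]
contact_force: [-2.9, -3.9, 5.6]
grip_width: 0.029
gripper_force: 24.5
```

Gripped (29 mm, 24.5 N). Now I'll swing along the arc, the first part to q≈0.4.

Call:
step_arm:
  moves:
    - {"rx":0,"ry":0,"rz":0,"dx":5,"dy":0,"dz":6.3,"gripper":-0.5}
    - {"rx":0,"ry":0,"rz":0,"dx":4.7,"dy":0,"dz":6.5,"gripper":-0.5}
    - {"rx":0,"ry":0,"rz":0,"dx":4.5,"dy":0,"dz":7,"gripper":-0.5}
    - {"rx":0,"ry":0,"rz":0,"dx":4.2,"dy":0,"dz":7.3,"gripper":-0.5}
    - {"rx":0,"ry":0,"rz":0,"dx":3.8,"dy":0,"dz":7.5,"gripper":-0.5}
    - {"rx":0,"ry":0,"rz":0,"dx":3.4,"dy":0,"dz":7.7,"gripper":-0.5}
    - {"rx":0,"ry":0,"rz":0,"dx":3,"dy":0,"dz":7.8,"gripper":-0.5}
    - {"rx":0,"ry":0,"rz":0,"dx":2.6,"dy":0,"dz":8,"gripper":-0.5}
    - {"rx":0,"ry":0,"rz":0,"dx":0,"dy":0,"dz":0,"gripper":-0.5}
  grip_force: 30

```text
clock: 20.55
tcp_pos: [0.4498, 0.2023, 0.2086]
orientation: [-0.011, 3.14, -0.0]
contact_force: [-3.2, -2.5, 4.1]
grip_width: 0.021
gripper_force: 2.6
```

```bash
python3 - <<'E'
from h import *
o,M=state()
from ball import ball; ball()
E
```

```text
t 20.55 tcp [0.4498 0.2023 0.2086] x [-1.    -0.007 -0.001] y [-0.007  1.    -0.   ] F [-3.2 -2.5  4.1] w 0.021 gf 2.6 j [ 0.13  0.29 -0.79  1.96  0.24  0.99  0.8 ]
[(np.float64(0.0), 35), (np.float64(0.05), 29), (np.float64(0.1), 25), (np.float64(0.15), 25), (np.float64(0.2), 30), (np.float64(0.25), 38), (np.float64(0.3), 46), (np.float64(0.35), 43), (np.float64(0.4), 35), (np.float64(0.45), 29), (np.float64(0.5), 24), (np.float64(0.55), 24), (np.float64(0.6), 66), (np.float64(0.65), 114), (np.float64(0.7), 141), (np.float64(0.75), 143), (np.float64(0.8), 145), (np.float64(0.85), 144), (np.float64(0.9), 142), (np.float64(0.95), 140), (np.float64(1.0), 134), (np.float64(1.05), 123), (np.float64(1.1), 112), (np.float64(1.15), 95), (np.float64(1.2), 74), (np.float64(1.25), 61)]
```

```bash
python3 - <<'E'
from h import *
c=cam("scene");f=r.grab_frame("scene").max(2);S=np.array([.6023,.2034,.170])
P=lambda q:proj(c,S+[-.16*np.cos(.7-q),0,.16*np.sin(.7-q)])[0].round(1).tolist()
print({q:P(q) for q in(.4,.5,.6,.7)},"tip",proj(c,[.4498,.2023,.1866])[0])
u,v=map(int,P(.5))
print("cols",u-14,"row0",v-12)
for y in range(v-12,v+18):print(y,' '.join('%3d'%k for k in f[y,u-14:u+18]))
E
```

```text
{0.4: [298.4, 144.6], 0.5: [297.2, 148.3], 0.6: [296.3, 152.3], 0.7: [295.8, 156.5]} tip [297.31779669 153.34900471]
cols 283 row0 136
136 145 141 147 141 139 129 103  66  37  18  17  17  17  24  36  75 104  90  38   7  12  22  39  55  78 118 137 141 142 138 142 145
137 143 143 145 147 147 146 133 108  70  32  12  16  22  30  44  75  95  80  34  11  13  24  41  58  81 115 135 140 140 139 142 139
138 143 147 145 147 148 152 148 126  90  35  14  15  21  40  54  70  81  62  29  15  12  21  39  57  87 122 136 143 141 140 140 141
139 143 147 146 146 147 150 149 128  93  41  16  17  22  45  63  72  78  60  26  13  13  24  41  64  92 128 140 139 139 141 145 146
140 150 152 152 149 153 151 153 137  99  45  14  13  24  46  64  78  78  51  19  15  15  24  44  66  96 133 139 144 145 147 147 149
141 153 152 155 153 150 154 150 131  96  40  17  21  30  46  61  76  78  52  23  12  16  31  49  65 102 137 148 150 151 149 158 153
142 152 154 152 149 150 149 148 123  83  39  18  16  28  51  63  70  78  50  20   3  14  34  63  93 123 147 151 155 159 155 155 155
143 154 153 155 149 148 143 142 120  83  
[... 2294 characters left out ...]
 114  98  93 103 123 134 143 142 141 143
161 145 144 139 139 137 137 143 141 143 145 146 144 143 146 149 147 147 143 142 143 143 142 130 111  92  97 113 124 136 139 136 141
162 140 141 137 138 141 143 141 146 145 142 143 145 145 146 147 145 144 144 147 147 144 145 140 125  98  92 102 115 127 137 139 140
163 137 140 140 144 142 144 144 145 144 149 145 145 143 144 148 143 144 144 145 144 142 144 140 135 116 100  95 104 118 133 135 144
164 137 138 143 144 147 146 146 144 145 146 144 144 143 143 140 143 142 141 146 142 142 141 140 137 131 111  96  95 108 125 132 142
165 132 139 141 144 147 144 143 143 142 146 143 145 144 142 140 145 140 143 142 143 142 139 143 140 138 128 117 100  95 112 127 140
```

```bash
python3 - <<'E'
from h import *
c=cam("scene");S=np.array([.6023,.2034,.170])
pts=np.array([(301,153),(303.2,156),(306,159),(308.5,162),(311,165)],float)
for q in np.arange(.3,.8,.05):
    B=S+[-.16*np.cos(.7-q),0,.16*np.sin(.7-q)]
    L=proj(c,np.array([B+(S-B)*t for t in np.linspace(0,1,100)]))
    print(round(q,2),L[0].round(1),[round(float(np.interp(y,L[:,1],L[:,0])-x),1) for x,y in pts])
E
```

```text
0.3 [299.8 141.1] [6.4, 6.2, 5.3, 4.7, 4.2]
0.35 [299.1 142.8] [5.0, 4.9, 4.2, 3.7, 3.3]
0.4 [298.4 144.6] [3.5, 3.5, 2.9, 2.6, 2.3]
0.45 [297.7 146.4] [1.9, 2.0, 1.6, 1.4, 1.3]
0.5 [297.2 148.3] [0.1, 0.4, 0.1, 0.2, 0.2]
0.55 [296.7 150.3] [-1.8, -1.3, -1.4, -1.3, -1.1]
0.6 [296.3 152.3] [-4.0, -3.3, -3.2, -2.8, -2.4]
0.65 [296.  154.4] [-5.0, -5.5, -5.2, -4.6, -4.0]
0.7 [295.8 156.5] [-5.2, -7.4, -7.4, -6.6, -5.7]
0.75 [295.6 158.7] [-5.4, -7.6, -10.0, -8.9, -7.7]
```

The bar's line in the scene picture puts the lever at q≈0.50. The ball is creeping toward the fingertips because the linkage splays, but it sits in the finger gap and follows. I'll keep pushing down in that cradle and check often.

```bash
cat > q.py <<'E'
from h import *
def q():
    o,M=state();c=cam("scene");f=cv2.GaussianBlur(r.grab_frame("scene"),(3,3),0).max(2).astype(float);S=np.array([.6023,.2034,.170]);best=[]
    for q in np.arange(.0,1.27,.02):
        B=S+[-.16*np.cos(.7-q),0,.16*np.sin(.7-q)]
        L=proj(c,np.array([B+(S-B)*t for t in np.linspace(.25,.8,60)]))
        v=cv2.remap(f.astype(np.float32),L[:,:1].astype(np.float32),L[:,1:].astype(np.float32),cv2.INTER_LINEAR)
        best.append((round(float(v.mean()),0),round(float(v.std())),round(float(q),2)))
    print([b for b in best if b[0]<=sorted(best)[5][0]])
E
python3 -c "from q import q;q()"
```

```text
t 20.65 tcp [0.45   0.2023 0.2091] x [-1.    -0.007 -0.001] y [-0.007  1.    -0.   ] F [-3.8 -2.   3.7] w 0.0212 gf 2.6 j [ 0.13  0.29 -0.79  1.96  0.24  0.99  0.8 ]
[(74.0, 6, 1.12), (73.0, 5, 1.14), (74.0, 6, 1.16), (75.0, 7, 1.18), (76.0, 8, 1.2), (76.0, 7, 1.24), (76.0, 5, 1.26)]
```

Call:
step_arm:
  moves:
    - {"rx":0,"ry":0,"rz":0,"dx":4,"dy":0,"dz":6,"gripper":-0.5}
    - {"rx":0,"ry":0,"rz":0,"dx":2,"dy":0,"dz":8,"gripper":-0.5}
    - {"rx":0,"ry":0,"rz":0,"dx":0,"dy":0,"dz":8,"gripper":-0.5}
    - {"rx":0,"ry":0,"rz":0,"dx":0,"dy":0,"dz":8,"gripper":-0.5}
    - {"rx":0,"ry":0,"rz":0,"dx":0,"dy":0,"dz":0,"gripper":-0.5}
  grip_force: 30

```text
clock: 21.32
tcp_pos: [0.4437, 0.2023, 0.1782]
orientation: [-0.012, 3.141, -0.0]
contact_force: [-0.2, -0.6, -0.6]
grip_width: 0.0213
gripper_force: 0.2
```

```bash
python3 -c "from q import q;q()"
```

```text
t 21.32 tcp [0.4437 0.2023 0.1782] x [-1.    -0.007 -0.   ] y [-0.007  1.    -0.   ] F [-0.2 -0.6 -0.6] w 0.0213 gf 0.2 j [ 0.11  0.32 -0.78  2.    0.28  0.93  0.76]
[(80.0, 11, 1.12), (78.0, 8, 1.14), (78.0, 7, 1.16), (79.0, 8, 1.18), (80.0, 9, 1.2), (80.0, 10, 1.24), (80.0, 10, 1.26)]
```

```bash
cat > q.py <<'E'
from h import *
S=np.array([.6023,.2034,.170])
def ballq(q): return S+[-.16*np.cos(.7-q),0,.16*np.sin(.7-q)]
def q():
    o,M=state();c=cam("scene");f=r.grab_frame("scene");cv2.imwrite("pics/raw_q.png",f);f=f.max(2).astype(np.float32);out=[]
    for q in np.arange(.0,1.27,.05):
        B=ballq(q);L=proj(c,np.array([B+(S-B)*t for t in np.linspace(.2,.8,60)]))
        d=L[-1]-L[0];n=np.array([-d[1],d[0]])/np.linalg.norm(d)
        g=lambda k:cv2.remap(f,(L+n*k)[:,:1].astype(np.float32),(L+n*k)[:,1:].astype(np.float32),cv2.INTER_LINEAR)
        u,v=np.round(proj(c,B)[0]).astype(int)
        out.append((round(float(q),2),[int(np.median(g(k))) for k in(-6,-4,-2,0,2,4,6)],int(f[v-2:v+3,u-2:u+3].mean())))
    for a in out:print(a)
E
python3 -c "from q import q;q()"
```

```text
t 21.38 tcp [0.444  0.2025 0.1786] x [-1.    -0.007 -0.001] y [-0.007  1.     0.   ] F [-0.1  0.3  0.2] w 0.0215 gf 0.2 j [ 0.11  0.32 -0.78  2.    0.28  0.93  0.76]
(0.0, [140, 139, 141, 141, 142, 143, 142], 16)
(0.05, [140, 140, 141, 142, 143, 143, 141], 14)
(0.1, [139, 141, 141, 142, 143, 143, 140], 14)
(0.15, [139, 140, 141, 141, 142, 142, 139], 14)
(0.2, [141, 141, 141, 143, 142, 140, 136], 18)
(0.25, [140, 140, 141, 142, 142, 141, 124], 29)
(0.3, [140, 141, 142, 142, 142, 139, 106], 42)
(0.35, [140, 141, 142, 142, 142, 132, 95], 49)
(0.4, [140, 141, 142, 142, 141, 116, 93], 59)
(0.45, [140, 141, 141, 143, 136, 97, 84], 58)
(0.5, [140, 142, 142, 143, 122, 92, 104], 68)
(0.55, [142, 141, 143, 139, 102, 83, 126], 59)
(0.6, [142, 143, 143, 125, 86, 110, 136], 47)
(0.65, [141, 142, 139, 100, 88, 121, 136], 29)
(0.7, [141, 142, 118, 83, 112, 128, 132], 22)
(0.75, [141, 133, 94, 96, 118, 130, 124], 47)
(0.8, [139, 113, 90, 108, 123, 124, 116], 93)
(0.85, [125, 94, 96, 116, 122, 118, 104], 134)
(0.9, [105, 95, 107, 120, 117, 112, 86], 142)
(0.95, [96, 99, 115, 117, 113, 95, 86], 141)
(1.0, [102, 104, 116, 112, 92, 81, 93], 136)
(1.05, [101, 111, 112, 93, 84, 88, 83], 124)
(1.1, [104, 113, 94, 84, 81, 87, 76], 110)
(1.15, [110, 99, 81, 77, 86, 77, 74], 94)
(1.2, [105, 82, 75, 82, 79, 74, 82], 73)
(1.25, [87, 76, 72, 76, 73, 87, 91], 60)
```

The lever is at q≈0.71. The pawl holds it, so there is no force on the tool, and the ball is still under the fingers. I'll continue to about 0.95.

Call:
step_arm:
  moves:
    - {"rx":0,"ry":0,"rz":0,"dx":0,"dy":0.5,"dz":8,"gripper":-0.5}
    - {"rx":0,"ry":0,"rz":0,"dx":-0.5,"dy":0,"dz":8,"gripper":-0.5}
    - {"rx":0,"ry":0,"rz":0,"dx":-1,"dy":0,"dz":8,"gripper":-0.5}
    - {"rx":0,"ry":0,"rz":0,"dx":-1.5,"dy":0,"dz":8,"gripper":-0.5}
    - {"rx":0,"ry":0,"rz":0,"dx":-1,"dy":0,"dz":5,"gripper":-0.5}
    - {"rx":0,"ry":0,"rz":0,"dx":0,"dy":0,"dz":0,"gripper":-0.5}
    - {"rx":0,"ry":0,"rz":0,"dx":0,"dy":0,"dz":0,"gripper":-0.5}
  grip_force: 30

```text
clock: 22.3
tcp_pos: [0.4482, 0.2024, 0.1421]
orientation: [-0.011, 3.14, -0.001]
contact_force: [-3.1, -3.5, 3.1]
grip_width: 0.0213
gripper_force: 2.5
```

```bash
python3 -c "from q import q;q()" | awk 'NR==1||NR>12'
```

```text
t 22.3 tcp [0.4482 0.2024 0.1421] x [-1.    -0.007 -0.002] y [-0.007  1.    -0.001] F [-3.1 -3.5  3.1] w 0.0213 gf 2.5 j [ 0.08  0.38 -0.75  2.03  0.34  0.86  0.71]
(0.55, [141, 141, 140, 140, 141, 123, 107], 47)
(0.6, [142, 141, 140, 139, 140, 114, 104], 49)
(0.65, [141, 140, 140, 141, 138, 108, 90], 52)
(0.7, [141, 140, 139, 142, 128, 103, 76], 60)
(0.75, [141, 140, 142, 141, 113, 86, 99], 60)
(0.8, [140, 139, 141, 132, 95, 82, 115], 50)
(0.85, [139, 142, 142, 113, 75, 111, 114], 38)
(0.9, [142, 143, 131, 80, 102, 113, 109], 30)
(0.95, [142, 140, 105, 87, 111, 111, 103], 34)
(1.0, [143, 120, 85, 107, 110, 105, 98], 70)
(1.05, [128, 104, 90, 110, 100, 98, 86], 122)
(1.1, [115, 97, 103, 99, 94, 89, 77], 114)
(1.15, [105, 82, 97, 85, 87, 79, 75], 95)
(1.2, [99, 89, 84, 83, 81, 75, 80], 74)
(1.25, [84, 82, 73, 77, 75, 87, 92], 62)
```

Call:
step_arm:
  moves:
    - {"rx":0,"ry":0,"rz":0,"dx":-2,"dy":0,"dz":8,"gripper":-0.5}
    - {"rx":0,"ry":0,"rz":0,"dx":-2.5,"dy":0,"dz":8,"gripper":-0.5}
    - {"rx":0,"ry":0,"rz":0,"dx":-3,"dy":0,"dz":8,"gripper":-0.5}
    - {"rx":0,"ry":0,"rz":0,"dx":-3,"dy":0,"dz":8,"gripper":-0.5}
    - {"rx":0,"ry":0,"rz":0,"dx":-2.5,"dy":0,"dz":5,"gripper":-0.5}
    - {"rx":0,"ry":0,"rz":0,"dx":0,"dy":0,"dz":0,"gripper":-0.5}
    - {"rx":0,"ry":0,"rz":0,"dx":0,"dy":0,"dz":0,"gripper":-0.5}
  grip_force: 30

```text
clock: 23.22
tcp_pos: [0.4614, 0.2027, 0.1053]
orientation: [-0.011, 3.14, -0.001]
contact_force: [-2.7, -3.7, 4.5]
grip_width: 0.0216
gripper_force: 3.1
```

```bash
python3 -c "
from q import *
q()
f=cv2.imread('pics/raw_q.png').max(2);c=cam('scene');print({k:proj(c,ballq(k))[0].round(1).tolist() for k in(1.0,1.1,1.2)},proj(c,S))
u,v=map(int,proj(c,ballq(1.1))[0]);print(u-12)
for y in range(v-12,v+18):print(y,' '.join('%3d'%k for k in f[y,u-12:u+34]))
" | awk 'NR==1||NR>16'
```

```text
t 23.23 tcp [0.4614 0.2027 0.1053] x [-1.    -0.007 -0.002] y [-0.007  1.    -0.001] F [-2.7 -3.7  4.5] w 0.0216 gf 3.1 j [ 0.04  0.45 -0.71  2.03  0.4   0.8   0.67]
(0.75, [86, 71, 83, 98, 80, 83, 88], 15)
(0.8, [86, 72, 93, 98, 73, 86, 89], 17)
(0.85, [79, 79, 98, 93, 76, 91, 94], 20)
(0.9, [71, 91, 102, 78, 88, 99, 103], 31)
(0.95, [77, 102, 98, 74, 99, 104, 107], 40)
(1.0, [96, 106, 81, 86, 107, 106, 97], 47)
(1.05, [105, 97, 76, 104, 104, 101, 86], 50)
(1.1, [108, 87, 91, 107, 96, 90, 78], 66)
(1.15, [97, 77, 102, 90, 90, 81, 75], 71)
(1.2, [87, 92, 98, 83, 82, 74, 83], 62)
(1.25, [80, 101, 78, 77, 74, 87, 93], 62)
{1.0: [296.0, 170.2], 1.1: [296.6, 175.0], 1.2: [297.5, 179.8]} [[328.24096599 185.4276089 ]]
284
162 102  62  27  14  19  14  17  19  19  14  22  13  20   4  29  52  61  51  30  12  13  18  18  22  50  83 107 111 123 133 142 144 143 144 141 142 137 127 113 116 126 134 145 152 154 152
163 123  97  45  16  10  18  19  21  15  18  18  17  15  22  41  63  63  42  21   3   8  10  18  41  81 121 135 137 138 142 146 144 145 143 144 141 129 106  82  82  99 120 134 139 149 14
[... 4565 characters left out ...]
  59  59  60  57  56  56  59  58  55  60  62  66  71  74  76  83  93 102 109 111 112 114 114 116 115 114 116 118 118 118 114 107  91  64
189  76  71  65  72  96 120 121 125 126 121  98  63  57  58  61  59  59  56  51  49  50  54  60  60  69  71  81  88 104 112 115 112 113 118 114 118 114 118 119 117 118 116 116 112 105  86
190 104 102 101 103 113 121 125 123 124 116  92  65  58  59  57  60  53  48  43  41  43  46  53  58  65  69  74  83  98 104 113 113 114 116 115 115 116 117 115 116 119 117 116 118 118 106
191 132 132 131 120 124 123 119 122 119 111  89  68  58  59  57  53  47  38  39  32  35  40  48  53  60  63  71  72  84 100 104 110 116 114 115 116 117 116 115 118 114 117 111 115 119 115
```

```bash
python3 - <<'E'
from q import *
o,M=state()
for n in("wrist","top"):
    c=cam(n);f=r.grab_frame(n);cv2.imwrite(f"pics/raw_{n}_end.png",f);f=f.max(2).astype(np.float32)
    print(n)
    for q_ in (0,.9,1.0,1.05,1.1,1.15,1.2,1.25):
        B=ballq(q_);L=proj(c,np.array([B+(S-B)*t for t in np.linspace(.2,.8,13)]))
        v=cv2.remap(f,L[:,:1].astype(np.float32),L[:,1:].astype(np.float32),cv2.INTER_LINEAR,borderValue=-1)
        print(q_,L[0].round(),L[-1].round(),v.ravel().astype(int).tolist())
# nose/footing region before vs now in the scene view
a=cv2.imread("pics/raw_s6.png").max(2);b=cv2.imread("pics/raw_q.png").max(2)
c=cam("scene");p=proj(c,[[.5778,.1474,z] for z in(.09,.07,.06,.05,.045,.04,.036,.03)]);print(p.round(1).tolist())
u=int(p[4][0])
for y in range(205,226):print(y,a[y,u-7:u+8].tolist(),b[y,u-7:u+8].tolist())
E
```

```text
t 23.27 tcp [0.4614 0.2027 0.1053] x [-1.    -0.007 -0.002] y [-0.007  1.    -0.001] F [-2.7 -3.3  4.5] w 0.0211 gf 3.0 j [ 0.04  0.45 -0.71  2.03  0.4   0.8   0.67]
wrist
0 [259. 990.] [258. 628.] [-1, -1, -1, -1, -1, -1, -1, -1, -1, -1, -1, -1, -1]
0.9 [261. 335.] [259. 531.] [205, 204, 182, -1, -1, -1, -1, -1, -1, -1, -1, -1, -1]
1.0 [261. 320.] [259. 524.] [209, 207, 200, 45, -1, -1, -1, -1, -1, -1, -1, -1, -1]
1.05 [261. 315.] [259. 520.] [209, 205, 201, 196, 3, -1, -1, -1, -1, -1, -1, -1, -1]
1.1 [260. 310.] [259. 517.] [210, 206, 203, 198, 20, -1, -1, -1, -1, -1, -1, -1, -1]
1.15 [260. 307.] [259. 514.] [209, 206, 204, 199, 19, -1, -1, -1, -1, -1, -1, -1, -1]
1.2 [260. 304.] [259. 512.] [208, 207, 213, 201, 196, -1, -1, -1, -1, -1, -1, -1, -1]
1.25 [260. 302.] [259. 509.] [209, 208, 204, 198, 194, 4, -1, -1, -1, -1, -1, -1, -1]
top
0 [195. 193.] [198. 172.] [162, 118, 63, 167, 225, 221, 225, 231, 233, 229, 219, 206, 192]
0.9 [199. 204.] [199. 175.] [107, 98, 136, 166, 123, 57, 170, 192, 191, 189, 187, 188, 187]
1.0 [200. 203.] [199. 175.] [101, 92, 155, 164, 93, 74, 178, 187, 
[... 2682 characters left out ...]
81] [89, 94, 90, 88, 68, 39, 37, 31, 34, 37, 32, 40, 52, 74, 78]
221 [74, 87, 90, 97, 102, 97, 83, 91, 99, 103, 94, 86, 92, 94, 85] [76, 79, 76, 74, 66, 46, 37, 31, 33, 33, 32, 45, 65, 81, 84]
222 [66, 75, 77, 78, 89, 82, 68, 79, 89, 97, 90, 82, 86, 88, 87] [68, 66, 69, 64, 60, 53, 47, 43, 38, 37, 46, 62, 79, 86, 85]
223 [56, 66, 71, 70, 71, 70, 67, 68, 78, 82, 77, 83, 87, 84, 78] [56, 60, 68, 60, 62, 57, 59, 52, 56, 59, 70, 76, 87, 81, 82]
224 [50, 57, 65, 63, 61, 59, 71, 86, 89, 89, 94, 92, 89, 86, 86] [44, 56, 59, 59, 59, 62, 61, 63, 63, 73, 83, 93, 90, 83, 85]
225 [46, 53, 57, 63, 66, 67, 78, 94, 97, 101, 107, 100, 103, 91, 79] [42, 49, 54, 60, 61, 64, 62, 66, 71, 90, 97, 98, 95, 82, 82]
```

```bash
python3 - <<'E'
from q import *
c=cam("wrist");f=cv2.imread("pics/raw_wrist_end.png").max(2)
for k in(.95,1.0,1.05,1.1,1.15,1.2):
    B=ballq(k);d=(S-B)/.16
    print(k,"ball",proj(c,B)[0].round(1),"bar leaves ball top",proj(c,B+d*.0155+np.array([d[2],0,-d[0]])*-.006)[0].round(1))
print([(y,int(f[y,258:263].mean())) for y in range(200,384,4)])
for y in(262,274,286,298,306,320,340):print(y,f[y,205:316:5].tolist())
# bar width vs row gives its distance
for t in(.2,.3,.4):
    print(t,[(k,round(float(c[0][0,0]*.012/(np.linalg.norm((ballq(k)+(S-ballq(k))*t)-ray(c,(256,192))[0]))),1)) for k in(.95,1.05,1.15)])
E
```

```text
0.95 ball [261.2 253. ] bar leaves ball top [260.9 294.8]
1.0 ball [261.1 248.4] bar leaves ball top [260.9 287.8]
1.05 ball [261.1 245.2] bar leaves ball top [260.8 282.2]
1.1 ball [261.  243.1] bar leaves ball top [260.8 277.9]
1.15 ball [260.9 242. ] bar leaves ball top [260.7 274.7]
1.2 ball [260.8 241.8] bar leaves ball top [260.7 272.5]
[(200, 227), (204, 251), (208, 247), (212, 13), (216, 18), (220, 22), (224, 23), (228, 24), (232, 27), (236, 30), (240, 27), (244, 24), (248, 26), (252, 22), (256, 19), (260, 19), (264, 19), (268, 19), (272, 16), (276, 131), (280, 132), (284, 190), (288, 209), (292, 210), (296, 208), (300, 209), (304, 208), (308, 207), (312, 208), (316, 208), (320, 207), (324, 204), (328, 205), (332, 205), (336, 204), (340, 214), (344, 203), (348, 202), (352, 201), (356, 200), (360, 200), (364, 199), (368, 198), (372, 103), (376, 24), (380, 21)]
262 [31, 31, 27, 117, 117, 78, 18, 18, 22, 17, 16, 21, 21, 24, 8, 16, 17, 74, 99, 100, 24, 29, 26]
274 [31, 30, 69, 116, 99, 21, 17, 229, 224, 105, 123, 132, 115, 157, 242, 242, 18, 20, 99, 98, 60, 24, 21]
286 [24, 29, 67, 131, 125, 25, 17, 228, 226, 107, 159, 208, 235, 204, 239, 240, 16, 24, 131, 130, 57, 26, 21]
298 [29, 25, 24, 24, 24, 23, 16, 227, 227, 107, 165, 210, 235, 204, 245, 245, 14, 25, 23, 25, 20, 24, 43]
306 [20, 19, 25, 25, 24, 28, 120, 228, 228, 109, 162, 207, 234, 205, 244, 244, 141, 25, 25, 27, 24, 24, 26]
320 [25, 24, 17, 22, 18, 30, 226, 227, 226, 108, 161, 206, 235, 209, 251, 250, 251, 22, 23, 21, 22, 22, 26]
340 [23, 24, 27, 25, 23, 138, 191, 201, 197, 103, 159, 203, 234, 207, 231, 247, 246, 246, 90, 28, 29, 30, 22]
0.2 [(0.95, 26.3), (1.05, 24.4), (1.15, 22.7)]
0.3 [(0.95, 25.0), (1.05, 23.6), (1.15, 22.2)]
0.4 [(0.95, 23.7), (1.05, 22.6), (1.15, 21.6)]
```

In the wrist picture the ball spans rows 211–274 and the bar leaves it at row 274, which matches q≈1.15. The nose has come down onto the magnet and the push is steady at about 4.5 N, so I'll hand in while holding.

```bash
python3 -c "
from h import *
state();print(r.hand_in())"
```

```text
t 23.38 tcp [0.4614 0.2027 0.1054] x [-1.    -0.007 -0.002] y [-0.007  1.    -0.001] F [-2.6 -4.1  3.5] w 0.0216 gf 3.0 j [ 0.04  0.45 -0.71  2.03  0.4   0.8   0.67]
the job is handed in; nothing more can be done
None
```

I handed the job in at 23.4 s (no verdict came back): the base was slid until the magnet was within about 1 mm of the nose's axis, and the fingers hold the lever down at an estimated 1.15 rad, past the last click at 1.0, with the nose on the magnet; the fingers slipped off the ball twice before that, without harm.

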